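Open the terminal box: pull the spring clips and pry off the snap cover

ROBOT

A 7-joint arm with a two-finger parallel gripper is mounted at the origin on the work surface. World frame = base frame: x ahead of the robot, y to its left, z up, the work surface at z = 0. Lengths are in m, angles in degrees, forces in N, time in s.
With the tool pointing down it reaches from about 0.425 to 0.875 m from the base axis. Payload 4.7 kg.
Tool frame: the origin (TCP) lies between the finger pads; the fingertips stand env.finger_overhang ahead of it and the grasp point (between the pads) lies 5 mm behind it (env.finger_overhang is the distance from the TCP to the fingertips, in m); z points along the fingers, y is the line along which they close (so a half turn about z gives the same grasp; the last joint's range is limited). The gripper opens to 87 mm and grips with 3 to 60 N. Pads are 19 mm wide; open, the fingers measure 117 mm over their backs; the gripper's body (75 mm by 190 mm) begins 51 mm behind the grasp point.
Start: joints at [-66.114, 18.392, -4.016, 83.108, 1.295, 78.541, -3.26], TCP at [0.255, 0.598, 0.197] pointing down, gripper open.
Joint ranges: [-163.93, 163.93], [-17.29, 119.83], [-79.2, 71.16], [3.27, 140.29], [-89.18, 269.18], [5.43, 117.66], [-154.24, 154.24]. Speed limits (degrees/s): [147.25, 147.25, 180, 180, 180, 180, 180].

INTERFACE

Orientations are given as [roll, pitch, yaw] about the fixed x, y, z axes, in that order (R = Rz(yaw) Ry(pitch) Rx(roll)).
In Python, from cell import telemetry, eyes, env, models gives the robot as it stands. The module is installed in compiled form; this text tells all that it offers.
- The arm moves only by the tool drive_tool, never from a script. Its arguments are lists of equal length, an entry for each row: "angular": the turn, a rotation vector about the tool's x, y, z in rad, a list of three; "delta_pos": the shift along the tool's x, y, z in cm, a list of three; "gripper": the finger opening in cm, from 0 to 8.7. A call has 1 to 20 rows; each row shifts and turns the commanded pose from where the row before left it, along the tool's axes as they then stand; what a row does not reach is not made up. A row lasts 1/10 s, in which the tool goes at most 50 mm and 8.59 degrees, less where a joint would pass 70% of its speed; a pose out of reach is approached as far as the arm can. A call with a gripper value outside its range is refused whole. The fingers move at their own pace and stop on an object; "squeeze" is the grip in N (left out, the last holds). Time passes only in rows, so rows that do not move let the fingers close. It gives the time, the measured TCP pose, the force, the opening and the grip force at its end, in the units of the state.
- telemetry.get_obs(): the state, without advancing time (a new reading comes with each control period).
- eyes.read_camera(name): name is "scene" or "top" or "wrist"; returns a dict with "pixels" (400x640x3 uint8, red, green, blue), "mtx" (3x3 intrinsics, pixels), "origin" and "orientation" of the camera in the world. Camera axes: x right, y down, z forward; pixel columns grow to the right and rows downward; lengths in m; the calibration is good to about 2 mm. The wrist camera is an equidistant fisheye: a pixel r from the principal point sees the ray r / f radians off the axis. A picture is of the moment at which its call begins. There is no depth.
- env.sign_off(): hands the job in; it is judged then, once.
Trained networks look in a picture, given as the dict that the camera call returned (one of the last four; its "shot" number tells which), for a name from the list of things; names that differ only in an ending like _2 or _b are one class to them, and where a whole thing is asked for, a point or a joint stands for the part that bears it (a point fixed in the world has none). Each returns a list of dicts, best first, with "p" (0 to 1); they miss things now and then, are a little off and sometimes report something else, mostly with a low value. They report only what shows in the picture. A call takes as long as a camera call.
- models.search_frame(picture, target): "centre" ([column, row] in pixels, amid what is visible of it).
- models.cut_out(picture, target): "pixels" (400x640 bool, what is visible of it) and "centre" ([column, row] in pixels, amid what is visible of it).
The state is a dict: "time_s": time; "qpos": joint angles; "joint_velocities": joint speeds; "effort": joint torques, N m; "tool_pos": TCP position; "tool_rot": TCP orientation; "force": force on the tool from outside, world axes, zero at the start; "wrist_torque": the same for the moment, N m; "grip_width": finger opening in m; "grasp_force": force on a finger pad.
Only numpy, scipy, OpenCV 4.12 (cv2) and the standard library are available. Lean on these libraries where they do the work, as an engineer would, in place of code of your own. Each camera call takes 0.05 s, during which the arm holds its last target. There are 200 camera calls.

TASK

Open the grey terminal box for rework. Pull every spring clip sideways out of its post and collect the clips in the green tray; then take the red-handled pry tool and with its blade in the yellow-marked notch lever the edge of the blue cover up until it pops. Lay the tool back on the black pad, lift the cover off, set it flat on the copper board with its white rib up, and leave the solder spool, the flux bottle and the tape roll where they are.

Things in the scene. Friction and masses are not known exactly. Their poses are not given: they have to be found in the camera images.
- box: Grey terminal box fixed to the bench, 134 mm (its x) by 124 mm (y); the cover sits on its top, 74 mm above the bench. Origin: centre of its underside. Four steel posts 10 by 16 mm, tops 95 mm above the bench, stand at x = -51 and 51, y = -40 and 40 mm, each with a cross hole 8 by 8 mm along x and a sill 11 mm long outside it under the clip's leg. Low rails bound the cover on all sides.
- notch (a point): Mouth of the pry notch, mid +y wall of the box, yellow inside: a slot 28 mm wide (x), 7 mm high, 32 mm deep, level along the box's -y under the cover. Point: centre of the mouth in the wall's plane, 70.5 mm above the bench; slot floor 3.5 mm lower, cover's underside 3.5 mm higher. Put the blade 28 mm in; the wall's edge is the fulcrum: swing the handle down 18 to 25 degrees. Axes: the box's.
- cover_rib (a point): Blue snap-fit cover, plate 84 mm (its x) by 110 mm (y) by 4 mm, 0.15 kg, with a white rib to hold it by: 44 mm long (x), 16 mm thick (y), 24 mm tall. Point: centre of the rib, 16 mm above the plate's underside, 12 mm under the rib's top. z is up through the rib.
- cover_edge (a point): Middle of the cover's +y edge, half-way through the 4 mm plate, 7 mm inside the notch's wall. Seated it is 76 mm above the bench. Two black sprung snaps grip the cover's x sides, 12 mm ahead (+y) of its middle: about 10 N up from the blade pops them when this edge is up 7 to 8 mm; it then stays up and the cover is loose.
- clip0_loop (a point): Spring clip, 5 mm wire: orange loop 26 mm wide (y), 24 mm long (x), straight sides, and a steel leg along +x, tip 52 mm from the loop's centre; a sprung arm beside the leg (+y side) snaps behind the post (2 to 5 N). Point: loop's centre, mid-wire; z normal to the loop. At the start the leg lies level through a post's hole, loop 82 mm up, outside the box. Pull along -x, 40 mm. May be absent.
- clip1_loop (a point): Spring clip, 5 mm wire: orange loop 26 mm wide (y), 24 mm long (x), straight sides, and a steel leg along +x, tip 52 mm from the loop's centre; a sprung arm beside the leg (+y side) snaps behind the post (2 to 5 N). Point: loop's centre, mid-wire; z normal to the loop. At the start the leg lies level through a post's hole, loop 82 mm up, outside the box. Pull along -x, 40 mm. May be absent.
- clip2_loop (a point): Spring clip, 5 mm wire: orange loop 26 mm wide (y), 24 mm long (x), straight sides, and a steel leg along +x, tip 52 mm from the loop's centre; a sprung arm beside the leg (+y side) snaps behind the post (2 to 5 N). Point: loop's centre, mid-wire; z normal to the loop. At the start the leg lies level through a post's hole, loop 82 mm up, outside the box. Pull along -x, 40 mm. May be absent.
- clip3_loop (a point): Spring clip, 5 mm wire: orange loop 26 mm wide (y), 24 mm long (x), straight sides, and a steel leg along +x, tip 52 mm from the loop's centre; a sprung arm beside the leg (+y side) snaps behind the post (2 to 5 N). Point: loop's centre, mid-wire; z normal to the loop. At the start the leg lies level through a post's hole, loop 82 mm up, outside the box. Pull along -x, 40 mm. May be absent.
- pry_grip (a point): Pry tool, 0.09 kg: red handle 80 mm long (its x), 36 mm wide, 20 mm tall, and a flat steel blade 16 mm wide, 4 mm thick, standing 60 mm out of the handle's +x end at mid-height. Point: in the handle 10 mm above its underside, 30 mm behind the blade's root, near the centre of mass; handle from -50 to +30 mm in x from here, blade tip at +90 mm. Starts on the black pad.
- pry_tip (a point): End of the pry tool's blade, at mid-thickness, 90 mm along the tool's x from its grip point.
- pad: Black rubber pad fixed to the bench, 80 mm (x) by 200 mm (y) by 3 mm. Origin: centre of its underside. The tool lies along the pad's y, its blade to -y.
- tray: Green open tray fixed to the bench, 150 mm (x) by 120 mm (y), walls 22 mm high and 4 mm thick, floor about 4 mm. Origin: centre of its underside.
- board: Bare copper-clad board fixed to the bench, 170 mm (x) by 150 mm (y) by 3 mm. Origin: centre of its underside. Tray and board may swap sides.
- spool: Bystander: orange solder spool lying flat, 64 mm across, 30 mm tall. Origin: centre of its underside.
- flux: Bystander: flux bottle, 34 mm across, 70 mm tall. Origin: centre of its underside.
- tape: Bystander: roll of red tape lying flat, 56 mm across, 19 mm tall. Origin: centre of its underside.

How it is judged:
By the outcome, as a careful person would: the job done as asked, in the order asked, and still so for the second after the job is handed in, with the robot touching nothing.
Of clip0, clip1, clip2, clip3 only 2 to 4 are there at a start; the rules pass over those that are not, and their reading is None.
At some moment in a run one of pry may be knocked a few centimetres aside while the robot is not near it.
Once in a run the grip may slacken for a moment while it holds something.
It also fails if it takes over 210 s, if anything falls off the work surface, if the arm or the gripper's body presses on something with over 40 N, if the wrist force passes 120 N, or if a joint passes its speed limit or range.

## Working session

There is one attempt and no reset: what is moved stays moved. The work goes in short steps, Python scripts to look and compute and a tool call to move; the robot and the scene stay as the last step left them, time stands still between calls to the robot, and variables do not carry over. Pictures are saved under pics/ and viewed, at most 14 in all, crops included, and the job is handed in when it is done.

Besides the shell and the picture viewer there is one more tool, called after "Request:" as name(argument=value, ...), one argument or row to a line, values as JSON. drive_tool: Moves the arm, as the interface text tells. Its arguments: {"type":"object","properties":{"angular":{"type":"array","items":{"type":"array","items":{"type":"number"}}},"delta_pos":{"type":"array","items":{"type":"array","items":{"type":"number"}}},"gripper":{"type":"array","items":{"type":"number"}},"squeeze":{"type":"number"}},"required":["angular","delta_pos","gripper"]}

```bash
mkdir -p pics; python3 - <<'E'
from cell import telemetry, eyes, env, models
import cv2
print(telemetry.get_obs(), env.finger_overhang)
for n in ("scene","top"):
    p=eyes.read_camera(n); print(n,p["mtx"],p["origin"],p["orientation"],p["shot"])
    cv2.imwrite(f"pics/{n}0.png",p["pixels"][:,:,::-1])
    for t in ["box","notch","cover_rib","cover_edge","clip0_loop","pry_grip","pry_tip","pad","tray","board","spool","flux","tape"]:
        print(t,[(round(d["p"],2),[round(float(c)) for c in d["centre"]]) for d in models.search_frame(p,t)][:6])
E
```

```text
{'time_s': 0.0, 'qpos': array([-66.1131755 ,  18.43992418,  -4.01580463,  83.17436865,
         1.29575707,  78.53852391,  -3.26106249]), 'joint_velocities': array([-0.01777677,  0.06926213, -0.0069211 ,  0.01504968,  0.20833303,
       -0.13902557, -0.07803732]), 'effort': array([-1.39634226e-04, -4.91296327e+01, -4.04075654e-01, -3.12525487e+01,
       -6.38505793e-02,  4.38332255e-02,  1.84499399e-04]), 'tool_pos': array([0.25462098, 0.59741893, 0.19585645]), 'tool_rot': array([-1.79892466e+02,  6.25055409e-03,  1.56922267e+02]), 'force': array([0.39711937, 0.07015279, 0.37645021]), 'wrist_torque': array([ 0.00829103,  0.00020981, -0.03495058]), 'grasp_force': 0.0, 'grip_width': 0.0872812040237986} 0.014
scene [[376.28462747   0.         315.61843282]
 [  0.         376.28462747 198.63350651]
 [  0.           0.           1.        ]] [ 0.97040076 -0.14006903  0.75045405] [-149.96501656   -0.41563803   66.43635599] 1
box [(0.98, [282, 224]), (0.6, [264, 233])]
notch [(0.7, [282, 222])]
cover_rib [(0.81, [275, 198])]
cover_edge [(0.75, [278, 196])]
clip0_loop [(0.71, [295, 162])]
p
[... 280 characters left out ...]
415.60002275   0.         308.7318946 ]
 [  0.         415.60002275 205.44988941]
 [  0.           0.           1.        ]] [ 4.05731069e-01 -7.88793438e-04  1.10118870e+00] [-170.07037484   -0.17045231  -90.12521992] 2
box [(0.72, [328, 225]), (0.56, [378, 279]), (0.35, [197, 260])]
notch [(0.73, [323, 223])]
cover_rib [(0.57, [322, 206])]
cover_edge [(0.89, [331, 207])]
clip0_loop [(0.7, [305, 229])]
pry_grip [(0.83, [200, 261]), (0.59, [305, 229])]
pry_tip [(0.85, [195, 260]), (0.62, [305, 229])]
pad [(0.63, [206, 268])]
tray [(0.84, [420, 228])]
board [(0.6, [182, 207])]
spool [(0.96, [379, 280]), (0.49, [307, 218])]
flux [(0.6, [324, 224]), (0.49, [261, 139])]
tape [(0.68, [339, 141])]
```

```bash
python3 - <<'E'
import cv2
a=cv2.imread("pics/top0.png"); cv2.imwrite("pics/top0c.png",cv2.resize(a[90:330,120:490],(0,0),fx=2.16,fy=2.16,interpolation=cv2.INTER_CUBIC))
a=cv2.imread("pics/scene0.png"); cv2.imwrite("pics/scene0c.png",cv2.resize(a[80:340,120:460],(0,0),fx=2.3,fy=2.3,interpolation=cv2.INTER_CUBIC))
E
```

```text
(no output)
```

View pics/top0c.png

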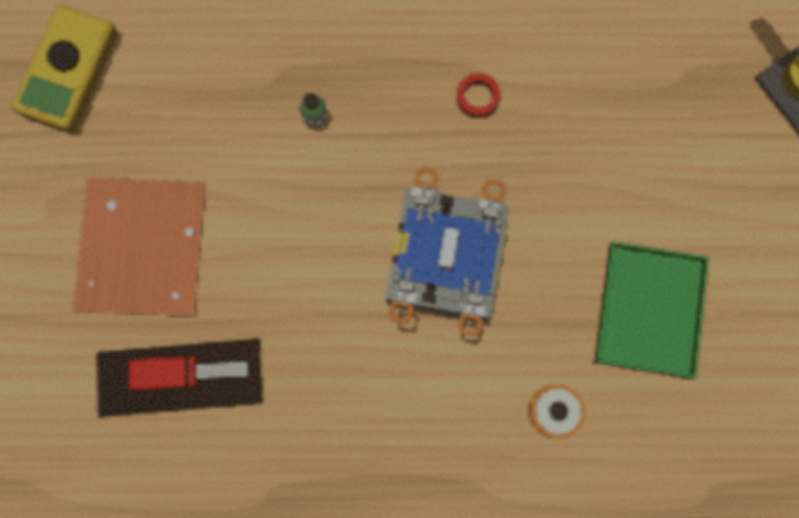

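View pics/scene0c.png

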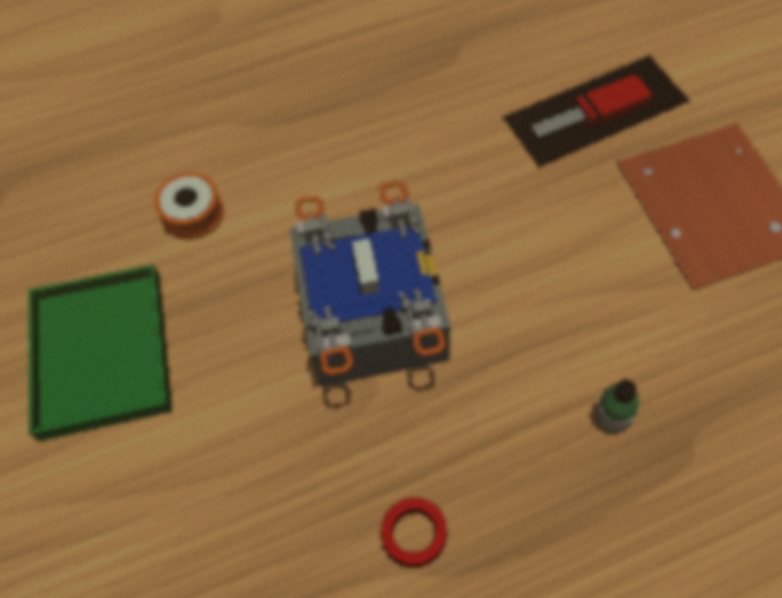

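The pictures show four orange clips (full-image top px about (317,172), (349,178), (306,236), (338,241)), with the notch on the box's world +y side. The board and pad are at +y, the tray is at -y, and the tool's blade points to -y.

```bash
cat > h.py <<'E'
import numpy as np, cv2, json
from scipy.spatial.transform import Rotation as R
from cell import telemetry, eyes, env, models
def shot(n,save=None):
    p=eyes.read_camera(n)
    if save: cv2.imwrite(f"pics/{save}.png",p["pixels"][:,:,::-1])
    p["fish"]=(n=="wrist"); return p
def Rm(o): return R.from_euler("xyz",np.array(o),degrees=True).as_matrix()
def rays(p,uv):
    uv=np.atleast_2d(np.array(uv,float)); K=p["mtx"]
    q=(uv-K[:2,2])/[K[0,0],K[1,1]]
    if p["fish"]:
        r=np.linalg.norm(q,axis=1,keepdims=True)+1e-12
        d=np.hstack([q/r*np.sin(r),np.cos(r)])
    else: d=np.hstack([q,np.ones((len(q),1))])
    return d@Rm(p["orientation"]).T
def at(p,uv,z):
    d=rays(p,uv); o=np.array(p["origin"]); return o+d*((z-o[2])/d[:,2:3])
def blobs(p,lo,hi,amin=15):
    h=cv2.cvtColor(p["pixels"],cv2.COLOR_RGB2HSV)
    m=cv2.inRange(h,np.array(lo),np.array(hi))
    n,l,s,c=cv2.connectedComponentsWithStats(m)
    return sorted([(int(s[i,4]),c[i],l==i) for i in range(1,n) if s[i,4]>=amin],key=lambda t:-t[0])
def rect(p,mask,z):
    """min-area rectangle of a mask in the world plane z: centre, sizes, angle"""
    c=max(cv2.findContours(mask.astype(np.uint8),cv2.RETR_EXTERNAL,cv2.CHAIN_APPROX_NONE)[0],key=len)[:,0]
    w=at(p,c,z)[:,:2]; (cx,cy),(a,b),t=cv2.minAreaRect((w*1000).astype(np.float32))
    return np.round([cx,cy,a,b,t],1)
def go(pos,yaw=None):
    """step sizes to reach pos (m) and yaw (deg, tool down): turn first, then shift"""
    s=telemetry.get_obs(); A=Rm(s["tool_rot"])
    B=A if yaw is None else Rm([180,0,yaw])
    rv=R.from_matrix(A.T@B).as_rotvec(); d=B.T@(np.array(pos)-s["tool_pos"])*100
    na=int(np.ceil(np.degrees(np.linalg.norm(rv))/8.4)); nd=int(np.ceil(np.linalg.norm(d)/4.9))
    print("turn",rv.round(3),na,"rows ->",(rv/max(na,1)).round(4)," shift cm",d.round(2),nd,"rows ->",(d/max(nd,1)).round(3))
E
python3 - <<'E'
from h import *
p=shot("top")
for n in ["tray","board","pad","pry_grip","box","cover_rib","spool"]:
    z=dict(tray=.022,board=.003,pad=.003,pry_grip=.02,box=.074,cover_rib=.102,spool=.03)[n]
    r=models.cut_out(p,n)
    if r: print(n,r[0]["p"],rect(p,r[0]["pixels"],z))
for a,c,m in blobs(p,(5,130,120),(16,255,255),12): print("orange",a,c.round(1),at(p,c,.082)[0].round(4))
for a,c,m in blobs(p,(108,120,60),(125,255,255),40): print("blue",a,c.round(1),rect(p,m,.078))
for a,c,m in blobs(p,(24,130,120),(34,255,255),8): print("yellow",a,c.round(1),at(p,c,.07)[0].round(4))
E
```

```text
tray 0.61 [ 521.7 -297.7  128.1  156.2   80.4]
board 0.57 [604.  329.3 150.3 170.   87.6]
pad 0.83 [440.9 275.2  81.9 197.6   4.7]
pry_grip 0.81 [448.1 260.7  36.1 133.9   2.9]
cover_rib 0.88 [579.4 -48.5 108.   84.5  80.9]
spool 0.83 [ 401.  -177.3   66.2   60.    89.9]
orange 3380 [184.4 204.1] [0.5881 0.3052 0.082 ]
orange 158 [375.2 280.9] [ 0.399  -0.1643  0.082 ]
orange 71 [305.1 234.8] [0.511 0.005 0.082]
orange 70 [348.2 177.2] [ 0.6563 -0.1038  0.082 ]
orange 67 [337.4 240.7] [ 0.4963 -0.0743  0.082 ]
orange 64 [317.  171.3] [ 0.6717 -0.0252  0.082 ]
orange 60 [341.2 129.4] [ 0.7826 -0.0881  0.082 ]
orange 32 [340.9 136.2] [ 0.7644 -0.0871  0.082 ]
blue 983 [327.7 206.1] [583.9 -49.7 106.9  81.2  78.3]
blue 670 [581.7 202.7] [ 591.3 -688.6   81.2   53.1   17.1]
blue 236 [494.9  81. ] [ 916.7 -496.4   81.3   23.6    8.7]
yellow 665 [150.5 114.3] [0.829  0.4091 0.07  ]
yellow 54 [490.3 126.6] [ 0.7944 -0.4784  0.07  ]
yellow 29 [304.9 201.8] [0.5957 0.0053 0.07  ]
```

```bash
python3 -c "
from h import *
go([0.509,0.0054,0.17],169.4)"
```

```text
turn [ 0.     0.    -0.218] 2 rows -> [ 0.      0.     -0.1089]  shift cm [-35.88 -53.57   2.7 ] 14 rows -> [-2.563 -3.827  0.193]
```

Request:
drive_tool(
  angular=[
    [0,0,-0.109],
    [0,0,-0.109],
    [0,0,0],
    [0,0,0],
    [0,0,0],
    [0,0,0],
    [0,0,0],
    [0,0,0],
    [0,0,0],
    [0,0,0],
    [0,0,0],
    [0,0,0],
    [0,0,0],
    [0,0,0],
    [0,0,0],
    [0,0,0],
    [0,0,0],
    [0,0,0],
  ],
  delta_pos=[
    [0,0,0],
    [0,0,0],
    [-2.56,-3.83,0.19],
    [-2.56,-3.83,0.19],
    [-2.56,-3.83,0.19],
    [-2.56,-3.83,0.19],
    [-2.56,-3.83,0.19],
    [-2.56,-3.83,0.19],
    [-2.56,-3.83,0.19],
    [-2.56,-3.83,0.19],
    [-2.56,-3.83,0.19],
    [-2.56,-3.83,0.19],
    [-2.56,-3.83,0.19],
    [-2.56,-3.83,0.19],
    [-2.56,-3.83,0.19],
    [-2.56,-3.83,0.19],
    [0,0,0],
    [0,0,0],
  ],
  gripper=[5,5,5,5,5,5,5,5,5,5,5,5,5,5,5,5,5,5],
  squeeze=25,
)

```text
time_s: 3.6
tool_pos: [0.5087, 0.0041, 0.1704]
tool_rot: [180.0, -0.0, 169.2]
force: [-0.3, 0.2, -0.1]
grip_width: 0.05
grasp_force: 0.0
```

```bash
python3 - <<'E'
from h import *
p=shot("wrist","w1"); print(p["origin"],p["orientation"],p["mtx"][0])
for a,c,m in blobs(p,(5,130,100),(16,255,255),60): print("orange",a,c.round(1),at(p,c,.082)[0].round(4))
for a,c,m in blobs(p,(24,130,120),(34,255,255),30): print("yellow",a,c.round(1),at(p,c,.07)[0].round(4))
for t in ["clip0_loop","cover_rib","notch"]:
    print(t,[(round(d["p"],2),np.round(d["centre"]),at(p,d["centre"],.082 if t[1]=='l' else .09)[0].round(4)) for d in models.search_frame(p,t)])
go([0.509,0.0054,0.17],169.4)
E
```

```text
[0.4416809  0.01736674 0.35759502] [ 1.65446913e+02 -3.02969503e-02  7.92613224e+01] [309.70691629   0.         319.11297197]
orange 19384 [269.2 117.6] [ 0.4311 -0.0256  0.082 ]
orange 5716 [545.1 187.3] [0.5467 0.2542 0.082 ]
orange 445 [170.7 122.1] [ 0.4121 -0.1208  0.082 ]
yellow 36 [330.9 281. ] [ 0.6064 -0.001   0.07  ]
clip0_loop [(0.77, array([325., 207.]), array([0.5213, 0.0083, 0.082 ]))]
cover_rib [(0.74, array([298., 285.]), array([ 0.5936, -0.0325,  0.09  ]))]
notch [(0.71, array([289., 219.]), array([ 0.5239, -0.0262,  0.09  ]))]
turn [ 0.001 -0.     0.003] 1 rows -> [ 0.0005 -0.0001  0.003 ]  shift cm [-0.09 -0.12  0.04] 1 rows -> [-0.089 -0.121  0.038]
```

View pics/w1.png

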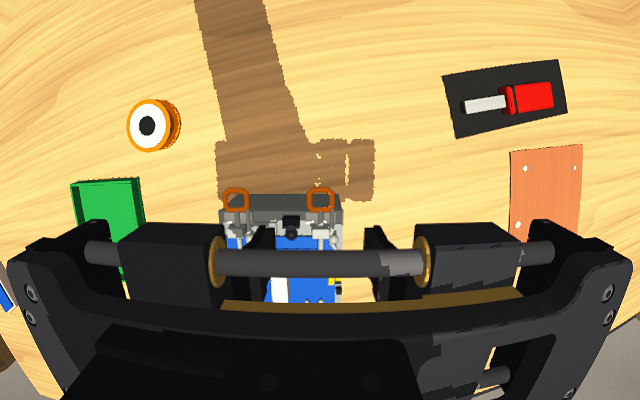

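The wrist view shows loops at (320,199) and (236,200), with the gripper straddling the right one.

```bash
python3 - <<'E'
from h import *
p=shot("wrist")
for a,c,m in blobs(p,(3,190,90),(14,255,235),60):
    if a<900: x,y,w,h=cv2.boundingRect(m.astype(np.uint8)); print(a,(x,y,w,h),at(p,[x+w/2-.5,y+h/2-.5],.082)[0].round(4),rect(p,m,.082))
E
```

```text
348 (304, 188, 28, 25) [0.513  0.0052 0.082 ] [513.2   5.1  25.   22.9  79.6]
334 (155, 100, 22, 50) [ 0.4132 -0.1247  0.082 ] [ 412.5 -124.3   23.    48.2   79.4]
334 (220, 188, 27, 25) [ 0.4986 -0.0734  0.082 ] [498.7 -73.6  25.8  23.5  79.2]
```

```bash
python3 -c "
from h import *
go([0.5115,0.0055,0.085],169.4)"
```

```text
turn [ 0.    -0.     0.003] 1 rows -> [ 0.0005 -0.      0.0029]  shift cm [-0.33 -0.05  8.54] 2 rows -> [-0.164 -0.026  4.271]
```

Request:
drive_tool(
  angular=[
    [0,0,0.003],
    [0,0,0],
    [0,0,0],
    [0,0,0],
    [0,0,0],
    [0,0,0],
    [0,0,0],
    [0,0,0],
    [0,0,0],
    [0,0,0],
  ],
  delta_pos=[
    [-0.33,-0.05,2.5],
    [0,0,2.5],
    [0,0,2.0],
    [0,0,1.5],
    [0,0,0],
    [0,0,0],
    [0,0,0],
    [0,0,0],
    [0,0,0],
    [0,0,0],
  ],
  gripper=[5,5,5,5,5,1.5,1.5,1.5,1.5,1.5],
  squeeze=25,
)

```text
time_s: 4.85
tool_pos: [0.5121, 0.004, 0.0858]
tool_rot: [180.0, 0.0, 169.2]
force: [0.8, 0.4, -0.7]
grip_width: 0.0196
grasp_force: 0.0
```

Request:
drive_tool(
  angular=[
    [0,0,0],
    [0,0,0],
    [0,0,0],
  ],
  delta_pos=[
    [0,0,0],
    [0,0,0],
    [0,0,0],
  ],
  gripper=[1.5,1.5,1.5],
)

```text
time_s: 5.15
tool_pos: [0.5118, 0.0039, 0.0854]
tool_rot: [180.0, 0.0, 169.2]
force: [-0.2, -0.7, 0.1]
grip_width: 0.0156
grasp_force: 0.0
```

```bash
python3 - <<'E'
from h import *
p=shot("wrist"); cv2.imwrite("pics/w2.png",cv2.resize(p["pixels"][150:310,200:420,::-1],(0,0),fx=3,fy=3))
E
```

```text
(no output)
```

View pics/w2.png

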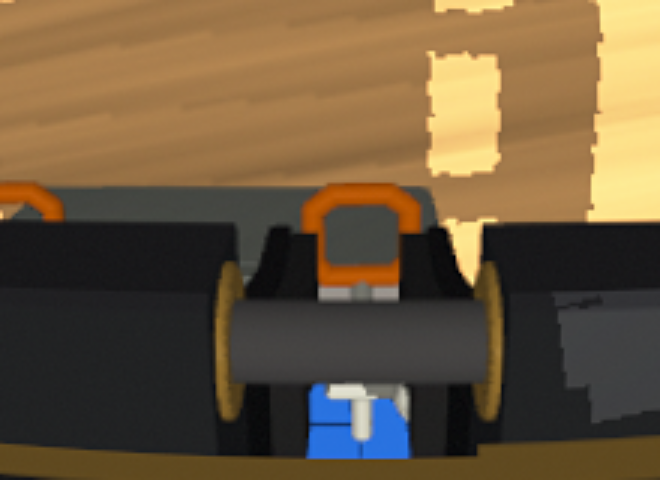

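The fingers look to be over the loop's sides, at crop (320,235) and (400,235), so the height may be off. I'll triangulate it.

```bash
python3 - <<'E'
from h import *
p=shot("wrist"); s=telemetry.get_obs()
print(p["origin"],p["orientation"],s["tool_pos"],s["grip_width"])
for a,c,m in blobs(p,(3,190,90),(14,255,235),100):
    x,y,w,h=cv2.boundingRect(m.astype(np.uint8))
    if a<2500: print(a,(x,y,w,h),at(p,[x+w/2-.5,y+h/2-.5],.082)[0].round(4))
def proj(P):
    v=Rm(p["orientation"]).T@(np.array(P)-p["origin"]); r=np.hypot(v[0],v[1]); th=np.arctan2(r,v[2])
    return (p["mtx"][:2,2]+p["mtx"][0,0]*th*v[:2]/r).round(1)
T=Rm(s["tool_rot"])
for z in (-.005,.014):
  for sx in (.0095,-.0095):
    for sy in (.0078,-.0078,.0228): print(z,sx,sy,proj(s["tool_pos"]+T@[sx,sy,z]))
for z in (.082,.07): print("loop at",z,proj([.5132,.0051,z]),proj([.5132-.012,.0051+.002,z]))
E
```

```text
[0.44471005 0.01732239 0.27255416] [ 1.65440190e+02 -1.58475547e-02  7.92619032e+01] [0.51174837 0.00397861 0.08534773] 0.014701275685176346
731 (111, 94, 33, 63) [ 0.4164 -0.1138  0.082 ]
551 (301, 211, 39, 34) [0.5129 0.005  0.082 ]
284 (186, 211, 35, 16) [ 0.4926 -0.0721  0.082 ]
-0.005 0.0095 0.0078 [330.7 216.2]
-0.005 0.0095 -0.0078 [305.4 216.2]
-0.005 0.0095 0.0228 [354.8 216.2]
-0.005 -0.0095 0.0078 [330.3 244.5]
-0.005 -0.0095 -0.0078 [305.8 244.5]
-0.005 -0.0095 0.0228 [353.7 244.4]
0.014 0.0095 0.0078 [329.6 207.6]
0.014 0.0095 -0.0078 [306.6 207.6]
0.014 0.0095 0.0228 [351.7 207.6]
0.014 -0.0095 0.0078 [329.4 233.8]
0.014 -0.0095 -0.0078 [306.9 233.8]
0.014 -0.0095 0.0228 [350.8 233.7]
loop at 0.082 [320.2 227.9] [319.8 210.1]
loop at 0.07 [320.1 222. ] [319.7 205. ]
```

Request:
drive_tool(
  angular=[
    [0,0,0.003],
    [0,0,0],
    [0,0,0],
    [0,0,0],
    [0,0,0],
    [0,0,0],
    [0,0,0],
    [0,0,0],
    [0,0,0],
    [0,0,0],
    [0,0,0],
    [0,0,0],
  ],
  delta_pos=[
    [0,-0.1,0],
    [0,0,0],
    [0,0,0],
    [0,0,0.4],
    [0,0,0.4],
    [0,0,0.2],
    [0,0,0],
    [0,0,0],
    [0,0,0],
    [0,0,0],
    [0,0,0],
    [0,0,0],
  ],
  gripper=[4.6,4.6,4.6,4.6,4.6,4.6,1.5,1.5,1.5,1.5,1.5,1.5],
)

```text
time_s: 6.45
tool_pos: [0.5117, 0.003, 0.0755]
tool_rot: [180.0, 0.0, 169.1]
force: [0.2, -0.8, -0.4]
grip_width: 0.0157
grasp_force: 0.0
```

```bash
python3 - <<'E'
from h import *
p=shot("wrist"); cv2.imwrite("pics/w3.png",cv2.resize(p["pixels"][150:310,200:420,::-1],(0,0),fx=3,fy=3))
for i in range(3):
    s=telemetry.get_obs(); print(s["time_s"],s["tool_pos"],s["grip_width"],s["grasp_force"]); shot("top")
E
```

```text
6.5 [0.51162546 0.00297153 0.07543777] 0.015241917511023443 0.0
6.55 [0.51162355 0.0030075  0.07541441] 0.015164022710779199 0.0
6.6 [0.51161006 0.003012   0.07542068] 0.015310865917698133 0.0
```

View pics/w3.png

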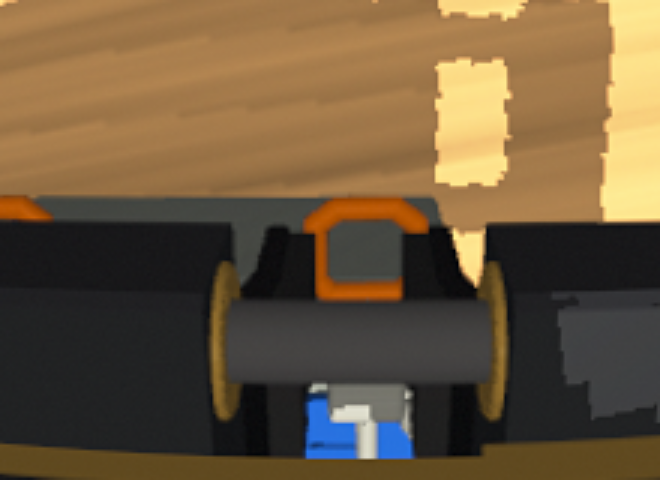

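Request:
drive_tool(
  angular=[
    [0,0,0],
    [0,0,0],
    [0,0,0],
    [0,0,0],
    [0,0,0],
    [0,0,0],
    [0,0,0],
    [0,0,0],
    [0,0,0],
    [0,0,0],
    [0,0,0],
    [0,0,0],
  ],
  delta_pos=[
    [0,0.1,0],
    [0,0,0],
    [0,0,0],
    [0,0,0.4],
    [0,0,0.4],
    [0,0,0],
    [0,0,0],
    [0,0,0],
    [0,0,0],
    [0,0,0],
    [0,0,0],
    [0,0,0],
  ],
  gripper=[4.6,4.6,4.6,4.6,4.6,4.6,1.5,1.5,1.5,1.5,1.5,1.5],
)

```text
time_s: 7.85
tool_pos: [0.5118, 0.004, 0.0674]
tool_rot: [180.0, 0.0, 169.1]
force: [-0.6, 0.1, -0.3]
grip_width: 0.0163
grasp_force: 0.0
```

```bash
python3 - <<'E'
from h import *
p=shot("scene"); q=shot("wrist")
a=cv2.resize(p["pixels"][110:240,220:350,::-1],(400,400),interpolation=cv2.INTER_CUBIC)
b=cv2.resize(q["pixels"][175:275,270:370,::-1],(400,400),interpolation=cv2.INTER_CUBIC)
cv2.imwrite("pics/s4.png",np.hstack([a,b]))
E
```

```text
(no output)
```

View pics/s4.png

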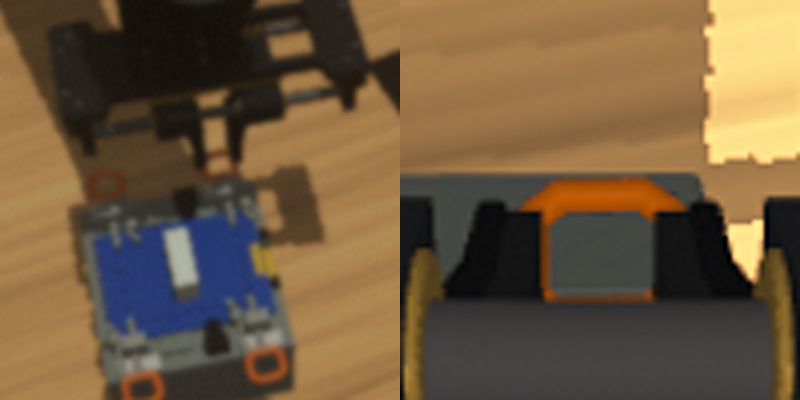

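```bash
cat >> h.py <<'E'
def proj(p,P):
    v=Rm(p["orientation"]).T@(np.array(P)-p["origin"]); r=np.hypot(v[0],v[1])+1e-12
    k=np.arctan2(r,v[2])/r if p["fish"] else 1/v[2]
    return (p["mtx"][:2,2]+p["mtx"][0,0]*k*v[:2]).round(1)
E
python3 - <<'E'
from h import *
p=shot("scene"); s=telemetry.get_obs(); T=Rm(s["tool_rot"]); print(s["tool_pos"],s["grip_width"],s["grasp_force"])
g=lambda uv:((uv-np.array([220,110]))/.325).round()
for z in (-.03,0,.014):
  for sy in (-.008,.008,-.023,.023):
    print(z,sy,g(proj(p,s["tool_pos"]+T@[-.0095,sy,z])),g(proj(p,s["tool_pos"]+T@[.0095,sy,z])))
print("loop .082",g(proj(p,[.513,.0051,.082])),"loop .07",g(proj(p,[.513,.0051,.07])))
print("C .082",g(proj(p,[.4985,-.0735,.082])),"C .07",g(proj(p,[.4985,-.0735,.07])), "rib top", g(proj(p,[.584,-.05,.102])))
E
```

```text
[0.51180522 0.00398351 0.06741332] 0.015252826711775094 0.0
-0.03 -0.008 [205. 160.] [200. 138.]
-0.03 0.008 [227. 156.] [222. 134.]
-0.03 -0.023 [183. 164.] [178. 142.]
-0.03 0.023 [249. 152.] [243. 131.]
0 -0.008 [207. 185.] [202. 164.]
0 0.008 [229. 181.] [224. 160.]
0 -0.023 [186. 189.] [182. 167.]
0 0.023 [250. 177.] [245. 156.]
0.014 -0.008 [208. 196.] [204. 175.]
0.014 0.008 [230. 192.] [225. 171.]
0.014 -0.023 [188. 200.] [183. 178.]
0.014 0.023 [250. 188.] [245. 167.]
loop .082 [217. 161.] loop .07 [218. 171.]
C .082 [104. 182.] C .07 [106. 191.] rib top [177. 252.]
```

Request:
drive_tool(
  angular=[
    [0,0,0],
    [0,0,0],
    [0,0,0],
    [0,0,0],
    [0,0,0],
    [0,0,0],
    [0,0,0],
    [0,0,0],
    [0,0,0],
    [0,0,0],
    [0,0,0],
  ],
  delta_pos=[
    [0,0.1,0],
    [0,0,0],
    [0,0,0.3],
    [0,0,0.3],
    [0,0,0.3],
    [0,0,0],
    [0,0,0],
    [0,0,0],
    [0,0,0],
    [0,0,0],
    [0,0,0],
  ],
  gripper=[4.2,4.2,4.2,4.2,4.2,1.5,1.5,1.5,1.5,1.5,1.5],
)

```text
time_s: 9.1
tool_pos: [0.512, 0.0049, 0.0585]
tool_rot: [180.0, 0.0, 169.1]
force: [-0.3, -0.9, -0.1]
grip_width: 0.0155
grasp_force: 0.1
```

```bash
python3 - <<'E'
from h import *
p=shot("scene"); q=shot("wrist")
a=cv2.resize(p["pixels"][110:240,220:350,::-1],(400,400),interpolation=cv2.INTER_CUBIC)
b=cv2.resize(q["pixels"][175:275,270:370,::-1],(400,400),interpolation=cv2.INTER_CUBIC)
cv2.imwrite("pics/s5.png",np.hstack([a,b]))
E
```

```text
(no output)
```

View pics/s5.png

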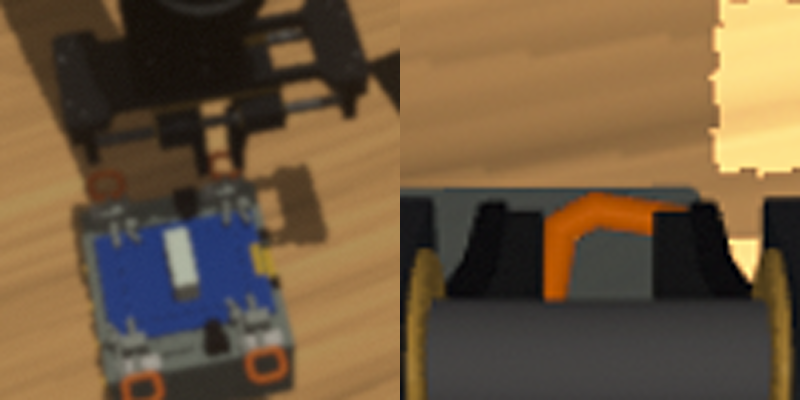

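Request:
drive_tool(
  angular=[
    [0,0,0],
    [0,0,0],
    [0,0,0],
    [0,0,0],
    [0,0,0],
    [0,0,0],
  ],
  delta_pos=[
    [0,0,0],
    [0,0,0],
    [0,0,0],
    [0,0,0],
    [0,0,0],
    [0,0,0],
  ],
  gripper=[5,5,5,5,5,5],
)

```text
time_s: 9.8
tool_pos: [0.5119, 0.005, 0.0584]
tool_rot: [180.0, 0.0, 169.1]
force: [-0.3, -0.1, 0.3]
grip_width: 0.0484
grasp_force: 0.0
```

```bash
python3 - <<'E'
from h import *
p=shot("wrist","w6")
for a,c,m in blobs(p,(3,190,90),(14,255,235),100):
    x,y,w,h=cv2.boundingRect(m.astype(np.uint8))
    if a<2500: print(a,(x,y,w,h),at(p,[x+w/2-.5,y+h/2-.5],.082)[0].round(4),rect(p,m,.082))
b=cv2.resize(p["pixels"][175:275,250:390,::-1],(700,500),interpolation=cv2.INTER_CUBIC)
cv2.imwrite("pics/w6c.png",b)
E
```

```text
1005 (93, 94, 36, 70) [ 0.4187 -0.1074  0.082 ] [ 418.1 -108.1   30.    44.6   75.6]
559 (303, 225, 48, 25) [0.5098 0.0104 0.082 ] [509.9  10.3  26.8  14.8  78.9]
```

View pics/w6c.png

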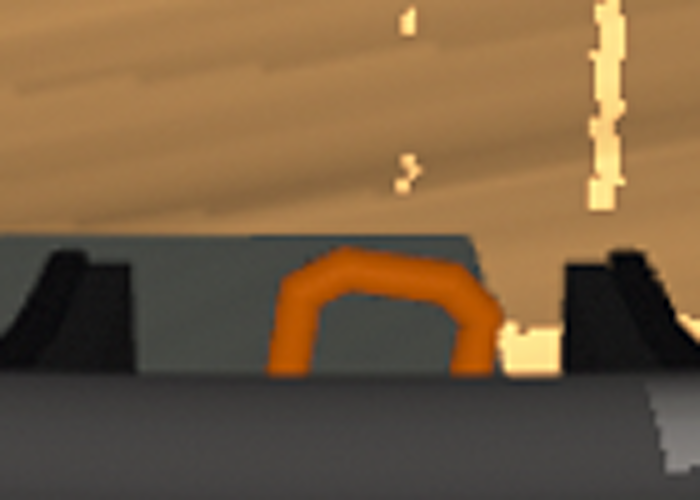

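Request:
drive_tool(
  angular=[
    [0,0,0],
    [0,0,0],
    [0,0,0],
    [0,0,0],
    [0,0,0],
    [0,0,0],
    [0,0,0],
    [0,0,0],
    [0,0,0],
    [0,0,0],
    [0,0,0],
  ],
  delta_pos=[
    [0,0.2,0.3],
    [0,0.2,0.3],
    [0,0,0.3],
    [0,0,0.3],
    [0,0,0],
    [0,0,0],
    [0,0,0],
    [0,0,0],
    [0,0,0],
    [0,0,0],
    [0,0,0],
  ],
  gripper=[5.2,5.2,5.2,5.2,5,1,1,1,1,1,1],
)

```text
time_s: 10.95
tool_pos: [0.5128, 0.0089, 0.0465]
tool_rot: [180.0, 0.0, 169.1]
force: [-0.0, -0.2, 0.5]
grip_width: 0.0247
grasp_force: 25.0
```

Request:
drive_tool(
  angular=[
    [0,0,0],
    [0,0,0],
    [0,0,0],
    [0,0,0],
    [0,0,0],
    [0,0,0],
    [0,0,0],
    [0,0,0],
    [0,0,0],
    [0,0,0],
    [0,0,0],
    [0,0,0],
    [0,0,0],
  ],
  delta_pos=[
    [0.5,-0.15,0],
    [0.5,-0.15,0],
    [0.5,0,0],
    [0.5,0,0],
    [0.5,0,0],
    [0.5,0,0],
    [0.5,0,0],
    [0.5,0,0],
    [0.5,0,0],
    [0.5,0,0],
    [0,0,-2],
    [0,0,-4],
    [0,0,-3],
  ],
  gripper=[1,1,1,1,1,1,1,1,1,1,1,1,1],
)

```text
time_s: 12.25
tool_pos: [0.4629, 0.0151, 0.1379]
tool_rot: [-180.0, 0.0, 169.0]
force: [1.3, -1.4, 0.4]
grip_width: 0.0251
grasp_force: 25.0
```

```bash
python3 - <<'E'
from h import *
p=shot("wrist"); q=shot("scene")
a=cv2.resize(q["pixels"][80:240,190:350,::-1],(400,400),interpolation=cv2.INTER_CUBIC)
b=cv2.resize(p["pixels"][150:290,250:390,::-1],(400,400),interpolation=cv2.INTER_CUBIC)
cv2.imwrite("pics/s7.png",np.hstack([a,b]))
E
```

```text
(no output)
```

View pics/s7.png

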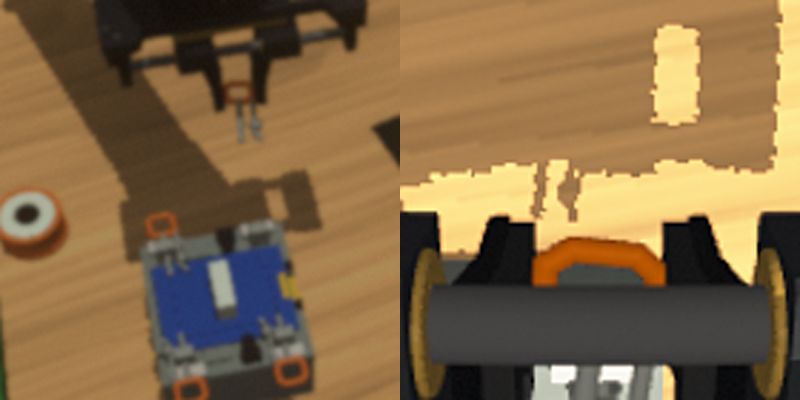

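Clip A is out and held: the legs hang straight at scene crop (245,125).

```bash
python3 -c "
from h import *
go([0.4684,-0.313,0.09],169.4)"
```

```text
turn [ 0.003  0.007 -0.006] 1 rows -> [ 0.0034  0.0074 -0.0061]  shift cm [ -6.28 -32.26   5.06] 7 rows -> [-0.897 -4.608  0.723]
```

Request:
drive_tool(
  angular=[
    [0,0,0],
    [0,0,0],
    [0,0,0],
    [0,0,0],
    [0,0,0],
    [0,0,0],
    [0,0,0],
    [0,0,0],
    [0,0,0],
  ],
  delta_pos=[
    [-0.78,-4,0.6],
    [-0.78,-4,0.6],
    [-0.78,-4,0.6],
    [-0.78,-4,0.6],
    [-0.78,-4,0.6],
    [-0.78,-4,0.6],
    [-0.78,-4,0.6],
    [-0.78,-4,0.6],
    [0,0,0],
  ],
  gripper=[1,1,1,1,1,1,1,1,1],
)

```text
time_s: 13.25
tool_pos: [0.4602, -0.317, 0.0869]
tool_rot: [-179.7, -0.2, 168.6]
force: [-0.1, -0.8, -0.7]
grip_width: 0.0248
grasp_force: 25.0
```

```bash
python3 - <<'E'
from h import *
p=shot("wrist"); q=shot("top"); s=telemetry.get_obs()
print(s["tool_pos"],s["grip_width"])
for n,z in (("top",q),("wrist",p)):
  for a,c,m in blobs(z,(55,120,40),(75,255,255),300): print(n,a,c.round(),rect(z,m,.022))
go([0.4684,-0.313,-0.005],169.4)
E
```

```text
[ 0.46216789 -0.31123436  0.08714637] 0.024452251427068583
top 526 [426. 222.] [ 551.7 -301.8   72.1  128.6   17.6]
wrist 7016 [348. 205.] [ 477.5 -293.3  118.5   64.6   80.5]
wrist 431 [301. 290.] [ 541.8 -350.2   17.6   27.8   76.4]
turn [-0.    -0.003 -0.009] 1 rows -> [-0.0001 -0.0025 -0.0087]  shift cm [-0.65 -0.06  9.21] 2 rows -> [-0.323 -0.029  4.607]
```

Request:
drive_tool(
  angular=[
    [0,0,-0.009],
    [0,0,0],
    [0,0,0],
    [0,0,0],
    [0,0,0],
    [0,0,0],
    [0,0,0],
    [0,0,0],
    [0,0,0],
    [0,0,0],
  ],
  delta_pos=[
    [-0.65,-0.06,2.5],
    [0,0,2.5],
    [0,0,2.5],
    [0,0,1.7],
    [0,0,0],
    [0,0,0],
    [0,0,0],
    [0,0,0],
    [0,0,-4],
    [0,0,-4],
  ],
  gripper=[1,1,1,1,1,3.5,3.5,3.5,3.5,3.5],
)

```text
time_s: 14.35
tool_pos: [0.4692, -0.3121, 0.0772]
tool_rot: [180.0, -0.1, 169.6]
force: [0.7, 0.4, -0.0]
grip_width: 0.0348
grasp_force: 0.0
```

```bash
python3 -c "
from h import *
go([0.4977,-0.0734,0.1],169.4)"
```

```text
turn [ 0.    -0.002  0.003] 1 rows -> [ 0.0001 -0.0016  0.0029]  shift cm [ 1.59 23.99 -2.28] 5 rows -> [ 0.318  4.798 -0.457]
```

Request:
drive_tool(
  angular=[
    [0,0,0.003],
    [0,0,0],
    [0,0,0],
    [0,0,0],
    [0,0,0],
    [0,0,0],
    [0,0,0],
  ],
  delta_pos=[
    [0,0,-2.3],
    [0.265,4,0],
    [0.265,4,0],
    [0.265,4,0],
    [0.265,4,0],
    [0.265,4,0],
    [0.265,4,0],
  ],
  gripper=[5,5,5,5,5,5,5],
)

```text
time_s: 15.05
tool_pos: [0.4989, -0.072, 0.1005]
tool_rot: [179.9, 0.1, 169.4]
force: [0.2, 0.5, -0.7]
grip_width: 0.0501
grasp_force: 0.0
```

```bash
cat >> h.py <<'E'
def loops(p):
    for a,c,m in blobs(p,(3,190,90),(14,255,235),80):
        x,y,w,h=cv2.boundingRect(m.astype(np.uint8))
        if a<2500: print(a,(x,y,w,h),at(p,[x+w/2-.5,y+h/2-.5],.082)[0].round(4),rect(p,m,.082))
E
python3 - <<'E'
from h import *
shot("top"); loops(shot("wrist")); go([0.4977,-0.0734,0.0465],169.4)
q=shot("top"); print([ (d["p"],at(q,d["centre"],.007)[0]) for d in models.search_frame(q,"clip0_loop")])
E
```

```text
643 (285, 204, 37, 32) [ 0.4984 -0.0738  0.082 ] [498.6 -73.9  25.2  22.9  80. ]
381 (184, 85, 27, 64) [ 0.4131 -0.1326  0.082 ] [ 413.1 -132.6   19.4   44.5   75.9]
turn [0.004 0.001 0.009] 1 rows -> [0.0037 0.0011 0.0094]  shift cm [ 0.06 -0.69  5.36] 2 rows -> [ 0.03  -0.346  2.681]
[(0.67, array([ 0.5079687 , -0.31470847,  0.007     ]))]
```

Request:
drive_tool(
  angular=[
    [0,0,0.009],
    [0,0,0],
    [0,0,0],
    [0,0,0],
    [0,0,0],
    [0,0,0],
    [0,0,0],
    [0,0,0],
    [0,0,0],
    [0,0,0],
    [0,0,0],
  ],
  delta_pos=[
    [0.06,-0.69,0],
    [0,0,1.8],
    [0,0,1.8],
    [0,0,1.8],
    [0,0,0],
    [0,0,0],
    [0,0,0],
    [0,0,0],
    [0,0,0],
    [0,0,0],
    [0,0,0],
  ],
  gripper=[5,5,5,5,5,1,1,1,1,1,1],
)

```text
time_s: 16.35
tool_pos: [0.497, -0.0802, 0.0458]
tool_rot: [180.0, 0.1, 168.9]
force: [-0.7, 0.2, 1.2]
grip_width: 0.0249
grasp_force: 25.7
```

Request:
drive_tool(
  angular=[
    [0,0,-0.008],
    [0,0,0],
    [0,0,0],
    [0,0,0],
    [0,0,0],
    [0,0,0],
    [0,0,0],
    [0,0,0],
    [0,0,0],
    [0,0,0],
    [0,0,0],
    [0,0,0],
    [0,0,0],
    [0,0,0],
    [0,0,0],
  ],
  delta_pos=[
    [0,0.2,0],
    [0,0.2,0],
    [0,0.2,0],
    [0.5,0,0],
    [0.5,0,0],
    [0.5,0,0],
    [0.5,0,0],
    [0.5,0,0],
    [0.5,0,0],
    [0.5,0,0],
    [0.5,0,0],
    [0.5,0,0],
    [0.5,0,0],
    [0,0,-2],
    [0,0,-3],
  ],
  gripper=[1,1,1,1,1,1,1,1,1,1,1,1,1,1,1],
)

```text
time_s: 17.85
tool_pos: [0.4462, -0.0647, 0.0944]
tool_rot: [-179.9, -0.2, 169.4]
force: [1.3, 0.7, 0.4]
grip_width: 0.0248
grasp_force: 24.8
```

```bash
python3 - <<'E'
from h import *
s=telemetry.get_obs(); print(s["tool_pos"],s["grip_width"],s["force"])
go([0.4764,-0.2656,0.09],169.4)
E
```

```text
[ 0.44623696 -0.0647459   0.0943531 ] 0.02483468923488991 [1.28541433 0.69250337 0.35428031]
turn [-0.001 -0.004 -0.   ] 1 rows -> [-0.0012 -0.0042 -0.0003]  shift cm [ -6.66 -19.19   0.44] 5 rows -> [-1.332 -3.838  0.087]
```

Request:
drive_tool(
  angular=[
    [0,0,0],
    [0,0,0],
    [0,0,0],
    [0,0,0],
    [0,0,0],
    [0,0,0],
    [0,0,0],
    [0,0,0],
    [0,0,0],
    [0,0,0],
    [0,0,0],
    [0,0,0],
    [0,0,0],
    [0,0,0],
    [0,0,0],
    [0,0,0],
    [0,0,0],
  ],
  delta_pos=[
    [-1.11,-3.2,0],
    [-1.11,-3.2,0],
    [-1.11,-3.2,0],
    [-1.11,-3.2,0],
    [-1.11,-3.2,0],
    [-1.11,-3.2,0],
    [0,0,0],
    [0,0,2.5],
    [0,0,2.5],
    [0,0,2.5],
    [0,0,2.2],
    [0,0,0],
    [0,0,0],
    [0,0,0],
    [0,0,0],
    [0,0,-5],
    [0,0,-5],
  ],
  gripper=[1,1,1,1,1,1,1,1,1,1,1,1,3.5,3.5,3.5,3.5,3.5],
)

```text
time_s: 19.55
tool_pos: [0.4774, -0.2658, 0.0991]
tool_rot: [-180.0, -0.1, 169.3]
force: [2.6, 0.1, 0.7]
grip_width: 0.0345
grasp_force: 0.0
```

```bash
python3 - <<'E'
from h import *
s=telemetry.get_obs(); print(s["tool_pos"])
q=shot("top")
for a,c,m in blobs(q,(5,130,100),(16,255,255),10):
    if a<150: print(a,at(q,c,.082)[0].round(4),at(q,c,.007)[0].round(4))
go([0.6563,-0.1038,0.12],169.4); go([0.6717,-0.0252,0.12],169.4)
E
```

```text
[ 0.47739852 -0.26583452  0.09912227]
144 [ 0.3991 -0.1643  0.082 ] [ 0.3986 -0.1763  0.007 ]
82 [ 0.7744 -0.0862  0.082 ] [ 0.8015 -0.0925  0.007 ]
63 [ 0.6564 -0.1036  0.082 ] [ 0.6748 -0.1112  0.007 ]
61 [ 0.6714 -0.0252  0.082 ] [ 0.691 -0.027  0.007]
50 [ 0.7721 -0.0896  0.082 ] [ 0.799  -0.0961  0.007 ]
44 [0.4872 0.2654 0.082 ] [0.4932 0.285  0.007 ]
turn [-0.001  0.012 -0.002] 1 rows -> [-0.0014  0.0119 -0.0023]  shift cm [-14.02  19.46  -1.16] 5 rows -> [-2.803  3.892 -0.233]
turn [-0.001  0.012 -0.002] 1 rows -> [-0.0014  0.0119 -0.0023]  shift cm [-14.08  27.47  -1.16] 7 rows -> [-2.012  3.924 -0.166]
```

Request:
drive_tool(
  angular=[
    [0,0,0],
    [0,0,0],
    [0,0,0],
    [0,0,0],
    [0,0,0],
    [0,0,0],
    [0,0,0],
    [0,0,0],
    [0,0,0],
  ],
  delta_pos=[
    [-2.4,3.24,-0.3],
    [-2.4,3.24,-0.3],
    [-2.4,3.24,-0.3],
    [-2.4,3.24,-0.3],
    [-2.4,3.24,0],
    [-2.3,3.24,0],
    [0,0,0],
    [0,0,0],
    [0,0,0],
  ],
  gripper=[5,5,5,5,5,5,5,5,5],
)

```text
time_s: 20.5
tool_pos: [0.6544, -0.1031, 0.1109]
tool_rot: [-180.0, 0.0, 169.3]
force: [-0.5, -1.8, -0.5]
grip_width: 0.0496
grasp_force: 0.0
```

```bash
python3 - <<'E'
from h import *
go([0.659,-0.1043,0.0465],169.4)
E
```

```text
turn [-0.001  0.    -0.002] 1 rows -> [-0.0007  0.0004 -0.0025]  shift cm [-0.48 -0.04  6.44] 2 rows -> [-0.24  -0.018  3.221]
```

Request:
drive_tool(
  angular=[
    [0,0,0],
    [0,0,0],
    [0,0,0],
    [0,0,0],
    [0,0,0],
    [0,0,0],
    [0,0,0],
    [0,0,0],
    [0,0,0],
    [0,0,0],
    [0,0,0],
  ],
  delta_pos=[
    [-0.48,0,1.5],
    [0,0,1.7],
    [0,0,1.7],
    [0,0,1.5],
    [0,0,0],
    [0,0,0],
    [0,0,0],
    [0,0,0],
    [0,0,0],
    [0,0,0],
    [0,0,0],
  ],
  gripper=[5,5,5,5,5,1,1,1,1,1,1],
)

```text
time_s: 21.6
tool_pos: [0.6602, -0.1024, 0.047]
tool_rot: [180.0, 0.1, 169.4]
force: [1.0, -0.4, 2.3]
grip_width: 0.0245
grasp_force: 24.9
```

Request:
drive_tool(
  angular=[
    [0,0,0],
    [0,0,0],
    [0,0,0],
    [0,0,0],
    [0,0,0],
    [0,0,0],
    [0,0,0],
    [0,0,0],
    [0,0,0],
    [0,0,0],
    [0,0,0],
    [0,0,0],
    [0,0,0],
    [0,0,0],
  ],
  delta_pos=[
    [-0.5,0,0],
    [-0.5,0,0],
    [-0.5,0,0],
    [-0.5,0,0],
    [-0.5,0,0],
    [-0.5,0,0],
    [-0.5,0,0],
    [-0.5,0,0],
    [-0.5,0,0],
    [-0.5,0,0],
    [0,0,-2],
    [0,0,-3],
    [0,0,0],
    [0,0,0],
  ],
  gripper=[1,1,1,1,1,1,1,1,1,1,1,1,1,1],
)

```text
time_s: 23.0
tool_pos: [0.7096, -0.1118, 0.0972]
tool_rot: [180.0, 0.1, 169.4]
force: [-0.3, 0.8, -0.9]
grip_width: 0.0245
grasp_force: 24.9
```

```bash
python3 - <<'E'
from h import *
q=shot("top")
for a,c,m in blobs(q,(5,130,100),(16,255,255),10):
    if a<150: print(a,at(q,c,.082)[0].round(4),at(q,c,.007)[0].round(4))
go([0.567,-0.3297,0.09],169.4)
E
```

```text
137 [ 0.4    -0.1636  0.082 ] [ 0.3996 -0.1756  0.007 ]
37 [0.4858 0.2748 0.082 ] [0.4917 0.2951 0.007 ]
20 [ 0.6734 -0.0156  0.082 ] [ 0.6931 -0.0167  0.007 ]
10 [0.7383 0.7077 0.082 ] [0.7628 0.7598 0.007 ]
turn [ 0.    -0.    -0.001] 1 rows -> [ 0.0003 -0.0003 -0.0008]  shift cm [  9.92 -24.06   0.6 ] 6 rows -> [ 1.653 -4.01   0.1  ]
```

Request:
drive_tool(
  angular=[
    [0,0,0],
    [0,0,0],
    [0,0,0],
    [0,0,0],
    [0,0,0],
    [0,0,0],
    [0,0,0],
    [0,0,0],
    [0,0,0],
    [0,0,0],
    [0,0,0],
    [0,0,0],
    [0,0,0],
    [0,0,0],
    [0,0,0],
    [0,0,0],
    [0,0,0],
    [0,0,0],
    [0,0,0],
  ],
  delta_pos=[
    [1.42,-3.44,0],
    [1.42,-3.44,0],
    [1.42,-3.44,0],
    [1.42,-3.44,0],
    [1.42,-3.44,0],
    [1.42,-3.44,0],
    [1.4,-3.42,0],
    [0,0,0],
    [0,0,2.6],
    [0,0,2.6],
    [0,0,2.6],
    [0,0,2.4],
    [0,0,0],
    [0,0,0],
    [0,0,0],
    [0,0,0],
    [0,0,-5],
    [0,0,-5],
    [0,0,0],
  ],
  gripper=[1,1,1,1,1,1,1,1,1,1,1,1,1,3.5,3.5,3.5,3.5,3.5,3.5],
)

```text
time_s: 24.95
tool_pos: [0.5714, -0.3335, 0.1036]
tool_rot: [-179.8, 0.8, 169.3]
force: [0.5, -0.3, 0.0]
grip_width: 0.0349
grasp_force: 0.0
```

```bash
python3 - <<'E'
from h import *
go([0.674,-0.0256,0.11],169.4)
q=shot("scene"); p=shot("wrist")
cv2.imwrite("pics/s8.png",np.hstack([cv2.resize(q["pixels"][180:320,110:250,::-1],(400,400)),cv2.resize(p["pixels"][80:280,180:380,::-1],(400,400))]))
E
```

```text
turn [-0.004  0.014 -0.001] 1 rows -> [-0.0038  0.0144 -0.0012]  shift cm [-4.42 32.16 -0.64] 7 rows -> [-0.631  4.594 -0.092]
```

View pics/s8.png

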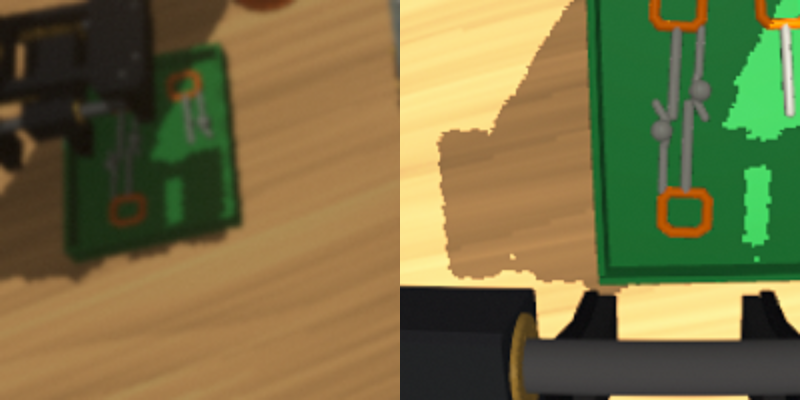

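Three clips lie flat in the tray. Next is clip D.

Request:
drive_tool(
  angular=[
    [0,0,0],
    [0,0,0],
    [0,0,0],
    [0,0,0],
    [0,0,0],
    [0,0,0],
    [0,0,0],
    [0,0,0],
    [0,0,0],
    [0,0,0],
    [0,0,0],
  ],
  delta_pos=[
    [-0.55,4.02,-0.1],
    [-0.55,4.02,-0.1],
    [-0.55,4.02,-0.1],
    [-0.55,4.02,-0.1],
    [-0.55,4.02,-0.1],
    [-0.55,4.02,0],
    [-0.55,4.02,0],
    [-0.55,4.02,0],
    [0,0,0],
    [0,0,0],
    [0,0,0],
  ],
  gripper=[5,5,5,5,5,5,5,5,5,5,5],
)

```text
time_s: 26.15
tool_pos: [0.6685, -0.0237, 0.0985]
tool_rot: [-179.9, -0.1, 169.2]
force: [-0.3, -1.2, 0.4]
grip_width: 0.0502
grasp_force: 0.0
```

```bash
python3 - <<'E'
from h import *
go([0.674,-0.0256,0.0465],169.4)
E
```

```text
turn [-0.001 -0.001 -0.003] 1 rows -> [-0.0015 -0.0014 -0.0026]  shift cm [-0.57 -0.09  5.2 ] 2 rows -> [-0.287 -0.045  2.602]
```

Request:
drive_tool(
  angular=[
    [0,0,-0.003],
    [0,0,0],
    [0,0,0],
    [0,0,0],
    [0,0,0],
    [0,0,0],
    [0,0,0],
    [0,0,0],
    [0,0,0],
    [0,0,0],
  ],
  delta_pos=[
    [-0.57,-0.09,1.6],
    [0,0,1.8],
    [0,0,1.8],
    [0,0,0],
    [0,0,0],
    [0,0,0],
    [0,0,0],
    [0,0,0],
    [0,0,0],
    [0,0,0],
  ],
  gripper=[5,5,5,5,1,1,1,1,1,1],
)

```text
time_s: 27.15
tool_pos: [0.6755, -0.0237, 0.048]
tool_rot: [180.0, 0.1, 169.5]
force: [0.8, -0.3, 1.6]
grip_width: 0.0243
grasp_force: 24.8
```

Request:
drive_tool(
  angular=[
    [0,0,0],
    [0,0,0],
    [0,0,0],
    [0,0,0],
    [0,0,0],
    [0,0,0],
    [0,0,0],
    [0,0,0],
    [0,0,0],
    [0,0,0],
    [0,0,0],
    [0,0,0],
    [0,0,0],
    [0,0,0],
  ],
  delta_pos=[
    [-0.5,0,0],
    [-0.5,0,0],
    [-0.5,0,0],
    [-0.5,0,0],
    [-0.5,0,0],
    [-0.5,0,0],
    [-0.5,0,0],
    [-0.5,0,0],
    [-0.5,0,0],
    [-0.5,0,0],
    [0,0,-2],
    [0,0,-3],
    [0,0,-1],
    [0,0,0],
  ],
  gripper=[1,1,1,1,1,1,1,1,1,1,1,1,1,1],
)

```text
time_s: 28.55
tool_pos: [0.7257, -0.0333, 0.1095]
tool_rot: [180.0, 0.2, 169.5]
force: [-0.6, -0.1, -0.8]
grip_width: 0.0244
grasp_force: 24.8
```

```bash
python3 - <<'E'
from h import *
go([0.577,-0.2824,0.09],169.4)
E
```

```text
turn [0.001 0.004 0.002] 1 rows -> [0.0007 0.004  0.0021]  shift cm [ 10.03 -27.22   1.95] 6 rows -> [ 1.671 -4.537  0.325]
```

Request:
drive_tool(
  angular=[
    [0,0,0],
    [0,0,0],
    [0,0,0],
    [0,0,0],
    [0,0,0],
    [0,0,0],
    [0,0,0],
    [0,0,0],
    [0,0,0],
    [0,0,0],
    [0,0,0],
    [0,0,0],
    [0,0,0],
    [0,0,0],
    [0,0,0],
    [0,0,0],
    [0,0,0],
    [0,0,0],
    [0,0,0],
    [0,0,0],
  ],
  delta_pos=[
    [1.43,-3.89,0],
    [1.43,-3.89,0],
    [1.43,-3.89,0],
    [1.43,-3.89,0],
    [1.43,-3.89,0],
    [1.43,-3.89,0],
    [1.43,-3.88,0],
    [0,0,0],
    [0,0,3],
    [0,0,3],
    [0,0,3],
    [0,0,2.4],
    [0,0,0],
    [0,0,0],
    [0,0,0],
    [0,0,0],
    [0,0,0],
    [0,0,-5],
    [0,0,-5],
    [0,0,-5],
  ],
  gripper=[1,1,1,1,1,1,1,1,1,1,1,1,1,1,3.5,3.5,3.5,3.5,3.5,3.5],
)

```text
time_s: 30.55
tool_pos: [0.576, -0.2824, 0.1457]
tool_rot: [-180.0, 0.0, 169.5]
force: [0.4, -0.3, 0.8]
grip_width: 0.0349
grasp_force: 0.0
```

```bash
python3 - <<'E'
from h import *
p=shot("top")
for n,z in (("pry_grip",.012),("pad",.003),("board",.003)):
    for r in models.cut_out(p,n)[:2]: print(n,r["p"],r["centre"],rect(p,r["pixels"],z))
for a,c,m in blobs(p,(172,150,100),(180,255,255),40)+blobs(p,(0,190,100),(4,255,255),40): print("red",a,c.round(1),rect(p,m,.02))
# yaw so that closing axis is across the tool: start from pad angle
go([0.45,0.25,0.15],90)
E
```

```text
pry_grip 0.71 [203.5, 246.2] [480.8 249.8  37.3 139.7   7. ]
pad 0.83 [197.6, 266.1] [441.7 274.2  79.8 199.7   4.6]
board 0.67 [184.3, 207.1] [604.7 328.5 152.7 170.1  88. ]
board 0.23 [327.2, 223.4] [558.8 -46.9 142.1  91.5  89.9]
red 54 [599.5 390.9] [ 131.7 -717.4   19.8   16.9   30.4]
turn [0.003 0.003 1.388] 10 rows -> [0.0003 0.0003 0.1388]  shift cm [ 53.28 -12.73  -0.44] 12 rows -> [ 4.44  -1.06  -0.037]
```

Request:
drive_tool(
  angular=[
    [0,0,0.141],
    [0,0,0.141],
    [0,0,0.141],
    [0,0,0.141],
    [0,0,0.141],
    [0,0,0.141],
    [0,0,0.141],
    [0,0,0.141],
    [0,0,0.137],
    [0,0,0],
    [0,0,0],
  ],
  delta_pos=[
    [0,0,0],
    [0,0,0],
    [0,0,0],
    [0,0,0],
    [0,0,0],
    [0,0,0],
    [0,0,0],
    [0,0,0],
    [0,0,0],
    [0,0,0],
    [0,0,0],
  ],
  gripper=[6,6,6,6,6,6,6,6,6,6,6],
)

```text
time_s: 31.85
tool_pos: [0.5755, -0.2819, 0.1421]
tool_rot: [-179.9, -0.0, 97.2]
force: [0.6, 0.6, 0.7]
grip_width: 0.0598
grasp_force: 0.0
```

```bash
python3 - <<'E'
from h import *
go([0.478,0.27,0.12],97)
E
```

```text
turn [-0.002 -0.001  0.004] 1 rows -> [-0.0019 -0.0007  0.004 ]  shift cm [55.96 -2.96  2.21] 12 rows -> [ 4.664 -0.246  0.184]
```

Request:
drive_tool(
  angular=[
    [0,0,0.004],
    [0,0,0],
    [0,0,0],
    [0,0,0],
    [0,0,0],
    [0,0,0],
    [0,0,0],
    [0,0,0],
    [0,0,0],
    [0,0,0],
    [0,0,0],
    [0,0,0],
    [0,0,0],
    [0,0,0],
    [0,0,0],
    [0,0,0],
    [0,0,0],
  ],
  delta_pos=[
    [4,-0.21,0.15],
    [4,-0.21,0.15],
    [4,-0.21,0.15],
    [4,-0.21,0.15],
    [4,-0.21,0.15],
    [4,-0.21,0.15],
    [4,-0.21,0.15],
    [4,-0.21,0.15],
    [4,-0.21,0.15],
    [4,-0.21,0.15],
    [4,-0.21,0.15],
    [4,-0.21,0.15],
    [4,-0.21,0.15],
    [4,-0.21,0.15],
    [0,0,0],
    [0,0,0],
    [0,0,0],
  ],
  gripper=[6,6,6,6,6,6,6,6,6,6,6,6,6,6,6,6,6],
)

```text
time_s: 33.55
tool_pos: [0.4807, 0.2687, 0.1223]
tool_rot: [-180.0, 0.0, 96.8]
force: [0.6, -0.2, -0.4]
grip_width: 0.0602
grasp_force: 0.0
```

```bash
python3 - <<'E'
from h import *
p=shot("wrist","w9"); s=telemetry.get_obs(); print(s["tool_pos"],s["tool_rot"])
for a,c,m in blobs(p,(170,150,60),(180,255,255),100)+blobs(p,(0,200,60),(4,255,255),100): print("red",a,c.round(1),rect(p,m,.02))
for n,z in (("pry_grip",.013),("pry_tip",.013)):
    print([(d["p"],d["centre"],at(p,d["centre"],z)[0].round(4)) for d in models.search_frame(p,n)[:2]])
E
```

```text
[0.48084358 0.26850246 0.12238024] [1.79998710e+02 1.33030420e-02 9.67336921e+01]
red 2599 [316.6 174.6] [476.6 284.2  35.2  68.    6.8]
red 205 [316.5 217.5] [481.5 242.3  34.4   6.2   6.9]
[(0.74, [316.9, 184.2], array([0.4781, 0.2746, 0.013 ]))]
[(0.65, [316.0, 182.3], array([0.477 , 0.2764, 0.013 ]))]
```

View pics/w9.png

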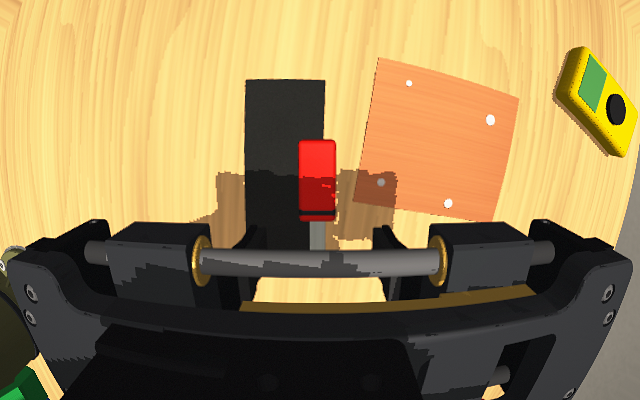

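The wrist view shows the tool knocked to the pad's edge: handle (317,140)–(317,221), grip about (0.478, 0.269).

Request:
drive_tool(
  angular=[
    [0,0,-0.005],
    [0,0,0],
    [0,0,0],
    [0,0,0],
    [0,0,0],
    [0,0,0],
    [0,0,0],
    [0,0,0],
    [0,0,0],
  ],
  delta_pos=[
    [0.08,-0.25,2.5],
    [0,0,2.5],
    [0,0,2.5],
    [0,0,2.5],
    [0,0,1.5],
    [0,0,1],
    [0,0,0.6],
    [0,0,0.4],
    [0,0,0],
  ],
  gripper=[6,6,6,6,6,6,6,6,6],
)

```text
time_s: 34.6
tool_pos: [0.4781, 0.2708, -0.0124]
tool_rot: [180.0, -0.0, 97.1]
force: [-0.0, -0.5, 0.2]
grip_width: 0.0602
grasp_force: 0.0
```

Request:
drive_tool(
  angular=[
    [0,0,0],
    [0,0,0],
    [0,0,0],
    [0,0,0],
    [0,0,0],
    [0,0,0],
    [0,0,0],
    [0,0,0],
  ],
  delta_pos=[
    [-0.2,0,0.2],
    [0,0,0.1],
    [0,0,0],
    [0,0,0],
    [0,0,0],
    [0,0,0],
    [0,0,0],
    [0,0,0],
  ],
  gripper=[6,6,6,2,2,2,2,2],
  squeeze=50,
)

```text
time_s: 35.4
tool_pos: [0.4781, 0.2688, -0.0156]
tool_rot: [180.0, -0.0, 97.1]
force: [-0.7, 0.2, -0.3]
grip_width: 0.0354
grasp_force: 50.0
```

Request:
drive_tool(
  angular=[
    [0,0,0],
    [0,0,0],
    [0,0,0],
    [0,0,0.104],
    [0,0,0.104],
    [0,0,0.104],
    [0,0,0],
    [0,0,0],
  ],
  delta_pos=[
    [0,0,-2],
    [0,0,-5],
    [0,0,-5],
    [0,0,0],
    [0,0,0],
    [0,0,0],
    [0,0,0],
    [0,0,0],
  ],
  gripper=[2,2,2,2,2,2,2,2],
)

```text
time_s: 36.2
tool_pos: [0.4778, 0.2686, 0.1042]
tool_rot: [-180.0, 0.0, 79.4]
force: [-0.4, 0.7, -0.8]
grip_width: 0.0355
grasp_force: 50.0
```

```bash
python3 - <<'E'
from h import *
go([0.6152,0.1097,0.1],79.2)
E
```

```text
turn [-0.     0.     0.003] 1 rows -> [-0.0002  0.0003  0.003 ]  shift cm [-13.04  16.47   0.42] 5 rows -> [-2.608  3.294  0.084]
```

Request:
drive_tool(
  angular=[
    [0,0,0.003],
    [0,0,0],
    [0,0,0],
    [0,0,0],
    [0,0,0],
    [0,0,0],
    [0,0,0],
    [0,0,0],
    [0,0,0],
    [0,0,0],
    [0,0,0],
  ],
  delta_pos=[
    [-2.17,2.74,0],
    [-2.17,2.74,0],
    [-2.17,2.74,0],
    [-2.17,2.74,0],
    [-2.17,2.74,0],
    [-2.19,2.77,0.4],
    [0,0,2],
    [0,0,2],
    [0,0,1],
    [0,0,0],
    [0,0,0],
  ],
  gripper=[2,2,2,2,2,2,2,2,2,2,2],
)

```text
time_s: 37.3
tool_pos: [0.6153, 0.1098, 0.0508]
tool_rot: [180.0, -0.0, 79.1]
force: [-0.2, 0.2, -1.8]
grip_width: 0.0352
grasp_force: 50.0
```

```bash
python3 - <<'E'
from h import *
go([0.6152,0.1097,0.0419],79.2)
s=telemetry.get_obs(); q=shot("scene"); t=shot("top")
x0,y0=255,160
cv2.imwrite("pics/s10.png",np.hstack([cv2.resize(q["pixels"][160:260,255:355,::-1],(400,400),interpolation=cv2.INTER_CUBIC),cv2.resize(t["pixels"][160:260,230:330,::-1],(400,400),interpolation=cv2.INTER_CUBIC)]))
u=np.array([.1874,.9823,0]); m=np.array([.5965,.0115,.0705])
for n,c,o in (("scene",q,(255,160)),("top",t,(230,160))):
    for nm,P in (("mouth",m),("tip",np.array([*s["tool_pos"][:2],s["tool_pos"][2]+.0286])-.09*u),("root",np.array([*s["tool_pos"][:2],s["tool_pos"][2]+.0286])-.03*u)):
        print(n,nm,(proj(c,P)-o)*4)
E
```

```text
turn [ 0.    -0.    -0.001] 1 rows -> [ 0.0005 -0.0001 -0.0014]  shift cm [-0.01 -0.01  0.89] 1 rows -> [-0.01  -0.009  0.889]
scene mouth [213.2 137.6]
scene tip [231.6 125.6]
scene root [343.2 104.4]
top mouth [290.  165.6]
top tip [274. 160.]
top root [180.  142.4]
```

View pics/s10.png

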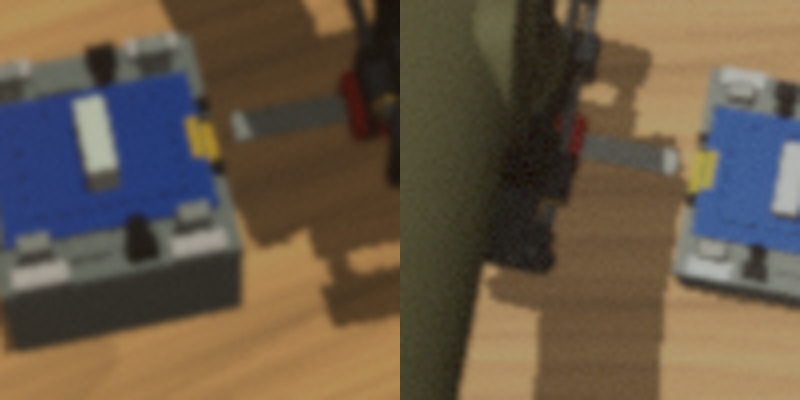

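Blade tip (235,125) in the scene crop, in line with the yellow mouth at (205,137). I'll lower it and insert.

Request:
drive_tool(
  angular=[
    [0,0,0],
    [0,0,0],
    [0,0,0],
    [0,0,0],
    [0,0,0],
    [0,0,0],
    [0,0,0],
    [0,0,0],
    [0,0,0],
    [0,0,0],
  ],
  delta_pos=[
    [0,-0.1,0.5],
    [0,0,0.4],
    [0,0,0],
    [0,0,0],
    [-0.3,0,0],
    [-0.3,0,0],
    [-0.3,0,0],
    [-0.3,0,0],
    [-0.3,0,0],
    [0,0,0],
  ],
  gripper=[2,2,2,2,2,2,2,2,2,2],
)

```text
time_s: 38.4
tool_pos: [0.6112, 0.0941, 0.0415]
tool_rot: [180.0, 0.0, 79.0]
force: [0.4, -0.2, -0.7]
grip_width: 0.0355
grasp_force: 50.0
```

Request:
drive_tool(
  angular=[
    [0,0,0],
    [0,0,0],
    [0,0,0],
    [0,0,0],
    [0,0,0],
    [0,0,0],
    [0,0,0],
    [0,0,0],
    [0,0,0],
  ],
  delta_pos=[
    [-0.3,0,0],
    [-0.3,0,0],
    [-0.3,0,0],
    [-0.3,0,0],
    [-0.3,0,0],
    [-0.3,0,0],
    [-0.3,0,0],
    [-0.2,0,0],
    [0,0,0],
  ],
  gripper=[2,2,2,2,2,2,2,2,2],
)

```text
time_s: 39.3
tool_pos: [0.6068, 0.0719, 0.0414]
tool_rot: [180.0, 0.0, 79.0]
force: [-0.3, 0.1, -1.1]
grip_width: 0.0354
grasp_force: 50.0
```

Inserted with no contact force. Now I'll lower slightly onto the floor and lever 20° about the wall edge.

Request:
drive_tool(
  angular=[
    [0,0,0],
    [0,0,0],
    [0,-0.0218,0],
    [0,-0.0218,0],
    [0,-0.0218,0],
    [0,-0.0218,0],
    [0,-0.0218,0],
    [0,-0.0218,0],
    [0,-0.0218,0],
    [0,-0.0218,0],
    [0,0,0],
  ],
  delta_pos=[
    [0,0,0.13],
    [0,0,0],
    [-0.06,0,0.134],
    [-0.06,0,0.134],
    [-0.06,0,0.134],
    [-0.06,0,0.134],
    [-0.06,0,0.134],
    [-0.06,0,0.134],
    [-0.06,0,0.134],
    [-0.06,0,0.134],
    [0,0,0],
  ],
  gripper=[2,2,2,2,2,2,2,2,2,2,2],
)

```text
time_s: 40.4
tool_pos: [0.6058, 0.0676, 0.0293]
tool_rot: [-180.0, 10.1, 79.2]
force: [-0.4, 0.6, 2.1]
grip_width: 0.0356
grasp_force: 50.0
```

Request:
drive_tool(
  angular=[
    [0,-0.0218,0],
    [0,-0.0218,0],
    [0,-0.0218,0],
    [0,-0.0218,0],
    [0,-0.0218,0],
    [0,-0.0218,0],
    [0,-0.0218,0],
    [0,-0.0218,0],
    [0,0,0],
    [0,0,0],
  ],
  delta_pos=[
    [-0.06,0,0.134],
    [-0.06,0,0.134],
    [-0.06,0,0.134],
    [-0.06,0,0.134],
    [-0.06,0,0.134],
    [-0.06,0,0.134],
    [-0.06,0,0.134],
    [-0.06,0,0.134],
    [0,0,0],
    [0,0,0],
  ],
  gripper=[2,2,2,2,2,2,2,2,2,2],
)

```text
time_s: 41.4
tool_pos: [0.6044, 0.0603, 0.0203]
tool_rot: [-180.0, 20.0, 79.1]
force: [1.2, 3.3, -0.4]
grip_width: 0.0357
grasp_force: 50.0
```

```bash
python3 - <<'E'
from h import *
q=shot("scene"); 
cv2.imwrite("pics/s11.png",cv2.resize(q["pixels"][150:260,240:360,::-1],(720,600),interpolation=cv2.INTER_CUBIC)[:600])
E
```

```text
(no output)
```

View pics/s11.png

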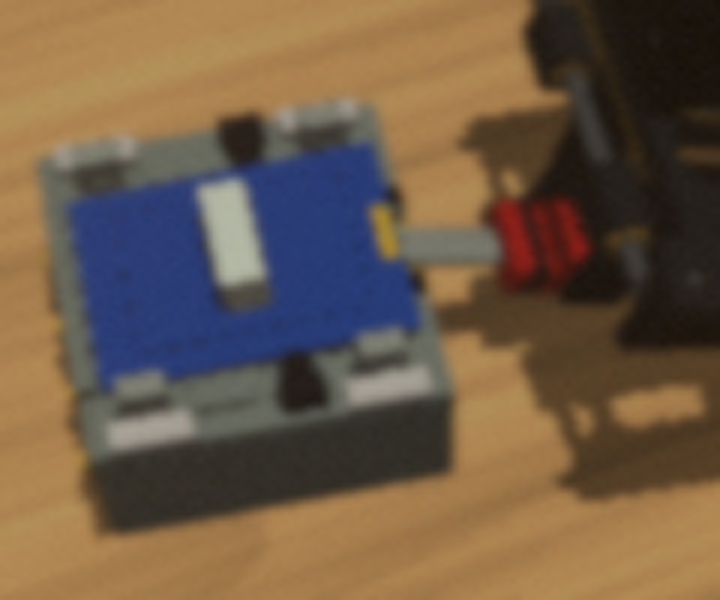

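Request:
drive_tool(
  angular=[
    [0,-0.0218,0],
    [0,-0.0218,0],
    [0,-0.0218,0],
    [0,0,0],
    [0,0,0],
  ],
  delta_pos=[
    [-0.06,0,0.134],
    [-0.06,0,0.134],
    [-0.06,0,0.134],
    [0,0,0],
    [0,0,0],
  ],
  gripper=[2,2,2,2,2],
)

```text
time_s: 41.95
tool_pos: [0.6037, 0.0567, 0.0173]
tool_rot: [-180.0, 23.8, 79.1]
force: [0.8, 1.2, -0.1]
grip_width: 0.0356
grasp_force: 50.0
```

```bash
python3 - <<'E'
from h import *
q=shot("scene"); old=dict(q); old["pixels"]=cv2.imread("pics/scene0.png")[:,:,::-1].copy()
for n,p in (("old",old),("new",q)):
    b=[x for x in blobs(p,(108,120,50),(125,255,255),100) if 230<x[1][0]<330][0]
    ys,xs=np.nonzero(b[2]); 
    print(n,b[0],b[1].round(1),"right col",xs.max(),"corners: top-right",[(int(c),int(ys[xs==c].min()),int(ys[xs==c].max())) for c in range(xs.max()-12,xs.max()+1,2)],"left",[(int(c),int(ys[xs==c].min()),int(ys[xs==c].max())) for c in range(xs.min()+2,xs.min()+14,3)])
# expected pixel shift of edge corners for 8 mm lift
c=np.array([.5849,-.0494]);ux=np.array([.9823,-.1874]);uy=np.array([.1874,.9823])
for sx in (-.042,.042):
    P=c+sx*ux+.055*uy
    print(proj(q,[*P,.078]),proj(q,[*P,.086]))
E
```

```text
old 1291 [278.  199.7] right col 308 corners: top-right [(296, 184, 207), (298, 180, 208), (300, 182, 204), (302, 184, 205), (304, 201, 208), (306, 201, 208), (308, 209, 209)] left [(253, 187, 201), (256, 190, 214), (259, 190, 217), (262, 188, 212)]
new 1470 [279.5 198.8] right col 308 corners: top-right [(296, 177, 212), (298, 177, 211), (300, 176, 209), (302, 180, 209), (304, 198, 209), (306, 198, 208), (308, 201, 208)] left [(254, 187, 202), (257, 186, 219), (260, 185, 217), (263, 185, 217)]
[300.9 176.7] [300.8 174.6]
[309.2 210.6] [309.2 208.7]
```

```bash
python3 - <<'E'
from h import *
from scipy.ndimage import shift
q=shot("scene"); t=shot("top")
for n,p in (("scene",q),("top",t)):
    o=cv2.imread(f"pics/{n}0.png")[:,:,::-1].copy()
    c=proj(p,[.5849,-.0494,.1]).astype(int)
    r=lambda im:cv2.cvtColor(np.ascontiguousarray(im[c[1]-18:c[1]+18,c[0]-12:c[0]+12]),cv2.COLOR_RGB2GRAY).astype(np.float32)
    for nm,im in (("old",o),("new",p["pixels"])):
        g=r(im); w=np.clip(g-110,0,None); yy,xx=np.mgrid[:g.shape[0],:g.shape[1]]
        print(n,nm,"rib centroid",(xx*w).sum()/w.sum(),(yy*w).sum()/w.sum(),w.sum())
    # reference: grey post area + box body shift
    a=np.array([.5849,-.0494]);ux=np.array([.9823,-.1874]);uy=np.array([.1874,.9823])
    th=np.radians(4.0)
    rib=lambda ang:[*(a+uy*(-.055+.055*np.cos(ang)-.026*np.sin(ang))),.074+.055*np.sin(ang)+.026*np.cos(ang)]
    print("expected",proj(p,rib(th))-proj(p,rib(0)))
    for nm,im in (("old",o),("new",p["pixels"])):
        pp=dict(p);pp["pixels"]=im
        for ar,cc,m in blobs(pp,(22,130,110),(34,255,255),8):
            if np.hypot(*(cc-proj(p,[.5965,.0115,.07])))<15: print(n,nm,"yellow",ar,cc.round(1))
E
```

```text
scene old rib centroid 12.350863723608445 19.03781190019194 5210.0
scene new rib centroid 11.707281015153383 17.664284834298385 8117.0
expected [-1.1 -0.8]
scene old yellow 27 [305.  194.3]
scene new yellow 14 [304.1 191.4]
top old rib centroid 12.604062722736993 18.107982893799 5612.0
top new rib centroid 13.24605886892294 16.36611178480873 9071.0
expected [ 0.9 -0.1]
top old yellow 34 [304.5 202.2]
```

Request:
drive_tool(
  angular=[
    [0,0.0436,0],
    [0,0.0436,0],
    [0,0.0436,0],
    [0,0.0436,0],
    [0,0.0436,0],
    [0,0.0436,0],
    [0,0.0436,0],
    [0,0.0436,0],
    [0,0.0436,0],
    [0,0.0218,0],
    [0,0,-0.002],
    [0,0,0],
  ],
  delta_pos=[
    [0.12,0,-0.268],
    [0.12,0,-0.268],
    [0.12,0,-0.268],
    [0.12,0,-0.268],
    [0.12,0,-0.268],
    [0.12,0,-0.268],
    [0.12,0,-0.268],
    [0.12,0,-0.268],
    [0.12,0,-0.268],
    [0.06,0,-0.134],
    [0,0,-0.06],
    [0,0,0],
  ],
  gripper=[2,2,2,2,2,2,2,2,2,2,2,2],
)

```text
time_s: 43.3
tool_pos: [0.6069, 0.0733, 0.0401]
tool_rot: [-180.0, -0.0, 79.2]
force: [-1.2, 0.0, 0.7]
grip_width: 0.0354
grasp_force: 50.0
```

Request:
drive_tool(
  angular=[
    [0,0,0],
    [0,0,0],
    [0,0,0],
    [0,0,0],
    [0,0,0],
    [0,0,0],
    [0,0,0],
    [0,0,0],
    [0,0,0],
    [0,0,0],
    [0,0,0],
    [0,0,0],
  ],
  delta_pos=[
    [0.4,0,0],
    [0.5,0,0],
    [0.5,0,0],
    [0.5,0,0],
    [0.5,0,0],
    [0.5,0,0],
    [0.5,0,0],
    [1,0,0],
    [1,0,0],
    [2,0,0],
    [0,0,0],
    [0,0,0],
  ],
  gripper=[2,2,2,2,2,2,2,2,2,2,2,2],
)

```text
time_s: 44.5
tool_pos: [0.6208, 0.1469, 0.0399]
tool_rot: [-180.0, 0.0, 79.3]
force: [0.4, -0.0, -0.1]
grip_width: 0.0353
grasp_force: 50.0
```

```bash
python3 - <<'E'
from h import *
go([.44,.274,.06],94.6)
for n in ("scene","top"):
    p=shot(n)
    if n=="scene":q=p
    c=proj(p,[.5849,-.0494,.1]).astype(int)
    g=cv2.cvtColor(np.ascontiguousarray(p["pixels"][c[1]-18:c[1]+18,c[0]-12:c[0]+12]),cv2.COLOR_RGB2GRAY).astype(np.float32)
    w=np.clip(g-110,0,None); yy,xx=np.mgrid[:36,:24]
    print(n,"rib",(xx*w).sum()/w.sum(),(yy*w).sum()/w.sum(),w.sum())
cv2.imwrite("pics/s12.png",cv2.resize(q["pixels"][150:250,240:340,::-1],(600,600),interpolation=cv2.INTER_CUBIC))
r=models.cut_out(p,"pad"); print([rect(p,x["pixels"],.003) for x in r[:1]])
E
```

```text
turn [-0.     0.    -0.267] 2 rows -> [-1.000e-04  2.000e-04 -1.335e-01]  shift cm [ 14.12 -17.01  -2.01] 5 rows -> [ 2.824 -3.401 -0.401]
scene rib 11.727038847440186 17.703756110110625 7774.0
top rib 13.193779313749692 16.607257467292026 8102.0
[array([449.1, 195.6,  81. ,  49.5,   1.9])]
```

Rib shift is unchanged after withdrawing, so the cover has popped. The tool goes back on the pad.

Request:
drive_tool(
  angular=[
    [0,0,-0.134],
    [0,0,-0.133],
    [0,0,0],
    [0,0,0],
    [0,0,0],
    [0,0,0],
    [0,0,0],
    [0,0,0],
    [0,0,0],
    [0,0,0],
    [0,0,0],
  ],
  delta_pos=[
    [0,0,-2],
    [0,0,-2],
    [2.53,-2.8,0],
    [2.53,-2.8,0],
    [2.53,-2.8,0],
    [2.53,-2.8,0],
    [2.53,-2.8,0],
    [2.53,-2.8,0],
    [0,0,0],
    [0,0,0],
    [0,0,0],
  ],
  gripper=[2,2,2,2,2,2,2,2,2,2,2],
)

```text
time_s: 45.75
tool_pos: [0.4427, 0.2826, 0.0804]
tool_rot: [180.0, 0.0, 94.3]
force: [-0.1, -0.0, -1.4]
grip_width: 0.0358
grasp_force: 50.0
```

```bash
python3 - <<'E'
from h import *
go([.4415,.285,-.0146],94.6)
p=shot("wrist")
for n in ("pad",):
    print([ (x["p"],rect(p,x["pixels"],.003)) for x in models.cut_out(p,n)[:2]])
for a,c,m in blobs(p,(170,150,60),(180,255,255),100)+blobs(p,(0,200,60),(4,255,255),100): print("red",a,c.round(1),rect(p,m,.11))
E
```

```text
turn [ 0.001  0.    -0.005] 1 rows -> [ 0.0009  0.0001 -0.0046]  shift cm [ 0.25 -0.11  9.5 ] 2 rows -> [ 0.123 -0.053  4.75 ]
[(0.83, array([439.2, 315. ,  79.6, 118.8,   4.5]))]
red 6415 [319.1 202.4] [441.1 307.3  36.9  51.5   4.3]
red 444 [318.6 294. ] [444.9 252.4  36.1   6.3   4.3]
red 260 [319.1 280.2] [444.5 261.8  36.    2.8   4.3]
```

Request:
drive_tool(
  angular=[
    [0,0,-0.005],
    [0,0,0],
    [0,0,0],
    [0,0,0],
    [0,0,0],
    [0,0,0],
    [0,0,0],
    [0,0,0],
  ],
  delta_pos=[
    [0.25,-0.11,2.5],
    [0,0,2.5],
    [0,0,2],
    [0,0,1.5],
    [0,0,0.7],
    [0,0,0.25],
    [0,0,0],
    [0,0,0],
  ],
  gripper=[2,2,2,2,2,2,2,2],
)

```text
time_s: 46.65
tool_pos: [0.441, 0.2868, -0.0135]
tool_rot: [179.9, -0.1, 94.7]
force: [0.5, 0.5, -0.7]
grip_width: 0.0354
grasp_force: 50.0
```

Request:
drive_tool(
  angular=[
    [0,0,0],
    [0,0,0],
    [0,0,0],
    [0,0,0],
    [0,0,0],
    [0,0,0],
    [0,0,0],
    [0,0,0],
    [0,0,0],
    [0,0,0],
    [0,0,0],
    [0,0,0],
  ],
  delta_pos=[
    [0,0,0.1],
    [0,0,0.1],
    [0,0,0],
    [0,0,0],
    [0,0,0],
    [0,0,0],
    [0,0,-2],
    [0,0,-4],
    [0,0,-5],
    [0,0,-4],
    [0,0,0],
    [0,0,0],
  ],
  gripper=[2,2,2,6,6,6,6,6,6,6,6,6],
)

```text
time_s: 47.85
tool_pos: [0.4406, 0.287, 0.1343]
tool_rot: [179.9, -0.1, 94.8]
force: [-0.1, 0.1, -0.3]
grip_width: 0.0597
grasp_force: 0.0
```

```bash
python3 - <<'E'
from h import *
p=shot("wrist")
for a,c,m in blobs(p,(170,150,60),(180,255,255),100)+blobs(p,(0,200,60),(4,255,255),100): print("red",a,c.round(1),rect(p,m,.02))
go([.585,-.0494,.12],169.2)
E
```

```text
red 2445 [318.9 173.1] [439.6 302.5  35.9  67.6   4.8]
red 167 [318.8 215. ] [443.1 260.4  34.7   4.3   4.8]
turn [-1.000e-03 -0.000e+00 -1.299e+00] 9 rows -> [-1.000e-04 -1.000e-04 -1.443e-01]  shift cm [-20.56 -30.25   1.31] 8 rows -> [-2.569 -3.782  0.163]
```

Request:
drive_tool(
  angular=[
    [0,0,-0.144],
    [0,0,-0.144],
    [0,0,-0.144],
    [0,0,-0.144],
    [0,0,-0.144],
    [0,0,-0.144],
    [0,0,-0.144],
    [0,0,-0.144],
    [0,0,-0.147],
    [0,0,0],
    [0,0,0],
    [0,0,0],
    [0,0,0],
    [0,0,0],
    [0,0,0],
    [0,0,0],
    [0,0,0],
    [0,0,0],
    [0,0,0],
    [0,0,0],
  ],
  delta_pos=[
    [0,0,0],
    [0,0,0],
    [0,0,0],
    [0,0,0],
    [0,0,0],
    [0,0,0],
    [0,0,0],
    [0,0,0],
    [0,0,0],
    [-2.28,-3.36,0.1],
    [-2.28,-3.36,0.1],
    [-2.28,-3.36,0.1],
    [-2.28,-3.36,0.1],
    [-2.28,-3.36,0.1],
    [-2.28,-3.36,0.1],
    [-2.28,-3.36,0.1],
    [-2.28,-3.36,0.1],
    [-2.28,-3.36,0.1],
    [0,0,0],
    [0,0,0],
  ],
  gripper=[5,5,5,5,5,5,5,5,5,5,5,5,5,5,5,5,5,5,5,5],
)

```text
time_s: 49.9
tool_pos: [0.5837, -0.0507, 0.1226]
tool_rot: [-179.9, -0.2, 169.0]
force: [-0.2, 0.4, -0.6]
grip_width: 0.0501
grasp_force: 0.0
```

Request:
drive_tool(
  angular=[
    [-0.065,0,0],
    [0,0,0],
    [0,0,0],
  ],
  delta_pos=[
    [0,0,0],
    [0,0,0],
    [0,0,0],
  ],
  gripper=[5,5,5],
)

```text
time_s: 50.2
tool_pos: [0.5844, -0.0481, 0.124]
tool_rot: [176.3, -0.1, 169.2]
force: [1.4, 0.8, 0.1]
grip_width: 0.0498
grasp_force: 0.0
```

```bash
python3 - <<'E'
from h import *
s=telemetry.get_obs(); print(s["tool_pos"],s["tool_rot"]); go([.5851,-.0486,.068])
p=shot("wrist","w13")
for a,c,m in blobs(p,(100,120,50),(125,255,255),100): print("blue",a,c.round(1),rect(p,m,.08))
print([(d["p"],d["centre"],at(p,d["centre"],.1)[0].round(4)) for d in models.search_frame(p,"cover_rib")])
E
```

```text
[ 0.58444497 -0.04805035  0.1240222 ] [ 1.76296217e+02 -7.64608006e-02  1.69222460e+02]
turn [0. 0. 0.] 0 rows -> [0. 0. 0.]  shift cm [-0.08 -0.4   5.59] 2 rows -> [-0.041 -0.202  2.794]
blue 10374 [314.3 196.9] [582.2 -46.1 110.7  77.5  78.8]
[(0.93, [315.5, 201.4], array([ 0.5734, -0.0463,  0.1   ]))]
```

Request:
drive_tool(
  angular=[
    [0,0,0],
    [0,0,0],
    [0,0,0],
    [0,0,0],
    [0,0,0],
  ],
  delta_pos=[
    [-0.08,-0.4,1.8],
    [0,0,1.8],
    [0,0,1.3],
    [0,0,0.7],
    [0,0,0],
  ],
  gripper=[5,5,5,5,5],
)

```text
time_s: 50.8
tool_pos: [0.5852, -0.0489, 0.0675]
tool_rot: [176.3, -0.1, 169.2]
force: [0.7, -0.3, 0.1]
grip_width: 0.0498
grasp_force: 0.0
```

Request:
drive_tool(
  angular=[
    [0,0,0],
    [0,0,0],
    [0,0,0],
    [0,0,0],
    [0,0,0],
    [0,0,0],
  ],
  delta_pos=[
    [0,0,0],
    [0,0,0],
    [0,0,0],
    [0,0,0],
    [0,0,0],
    [0,0,0],
  ],
  gripper=[0.5,0.5,0.5,0.5,0.5,0.5],
  squeeze=30,
)

```text
time_s: 51.4
tool_pos: [0.5859, -0.0492, 0.0685]
tool_rot: [176.2, 0.0, 169.2]
force: [-0.1, 0.6, -0.8]
grip_width: 0.0157
grasp_force: 30.0
```

Request:
drive_tool(
  angular=[
    [0,0,0],
    [0,0,0],
    [0,0,0],
    [0,0,0],
    [0,0,0],
    [0,0,0],
    [0,0,0],
    [0,0,0],
    [0.065,0,0],
    [0,0,0],
    [0,0,0],
  ],
  delta_pos=[
    [0,0.02,-0.3],
    [0,0.02,-0.3],
    [0,0.02,-0.4],
    [0,0.03,-0.5],
    [0,0.03,-0.5],
    [0,0,-1],
    [0,0,-2],
    [0,0,-3],
    [0,0,0],
    [0,0,0],
    [0,0,0],
  ],
  gripper=[0.5,0.5,0.5,0.5,0.5,0.5,0.5,0.5,0.5,0.5,0.5],
  squeeze=45,
)

```text
time_s: 52.5
tool_pos: [0.5848, -0.0526, 0.1483]
tool_rot: [179.9, -0.0, 169.3]
force: [0.1, 0.2, -2.3]
grip_width: 0.0158
grasp_force: 44.9
```

```bash
python3 - <<'E'
from h import *
q=shot("scene"); p=shot("top")
for x in (q,p):
  for a,c,m in blobs(x,(108,120,50),(125,255,255),150): print("blue",a,c.round(1))
r=models.cut_out(p,"board"); print([(x["p"],rect(p,x["pixels"],.003)) for x in r[:2]])
go([.605,.329,.13],178)
E
```

```text
blue 1083 [274.3 183.1]
blue 306 [70.1 28.4]
blue 195 [548.4  20.9]
blue 669 [581.7 202.7]
blue 230 [495.  81.]
[(0.7, array([603.4, 329.1, 154. , 174.7,  87.3]))]
turn [ 0.    -0.001 -0.155] 2 rows -> [ 0.0002 -0.0006 -0.0774]  shift cm [-0.73 38.37  1.79] 8 rows -> [-0.091  4.796  0.223]
```

Request:
drive_tool(
  angular=[
    [0,0,-0.075],
    [0,0,-0.075],
    [0,0,0],
    [0,0,0],
    [0,0,0],
    [0,0,0],
    [0,0,0],
    [0,0,0],
    [0,0,0],
    [0,0,0],
    [0,0,0],
    [0,0,0],
    [0,0,0],
    [0,0,0],
    [0,0,0],
    [0,0,0],
  ],
  delta_pos=[
    [0,0,0],
    [0,0,0],
    [-0.1,3.2,0.15],
    [-0.1,3.2,0.15],
    [-0.1,3.2,0.15],
    [-0.1,3.2,0.15],
    [-0.1,3.2,0.15],
    [-0.1,3.2,0.15],
    [-0.1,3.2,0.15],
    [-0.1,3.2,0.15],
    [0,3.2,0.15],
    [0,3.2,0.15],
    [0,3.2,0.15],
    [0,3.2,0.15],
    [0,0,0],
    [0,0,0],
  ],
  gripper=[0.5,0.5,0.5,0.5,0.5,0.5,0.5,0.5,0.5,0.5,0.5,0.5,0.5,0.5,0.5,0.5],
)

```text
time_s: 54.25
tool_pos: [0.6076, 0.3297, 0.1293]
tool_rot: [-179.9, -0.1, 177.8]
force: [0.8, -0.2, -1.8]
grip_width: 0.0154
grasp_force: 44.9
```

Request:
drive_tool(
  angular=[
    [0,0,0],
    [0,0,0],
  ],
  delta_pos=[
    [0,0,0],
    [0,0,0],
  ],
  gripper=[0.5,0.5],
)

```text
time_s: 54.45
tool_pos: [0.6086, 0.3276, 0.1306]
tool_rot: [-180.0, 0.0, 177.6]
force: [-0.6, -0.4, -1.0]
grip_width: 0.0151
grasp_force: 44.9
```

```bash
python3 - <<'E'
from h import *
go([.604,.329,-.004],177.7)
p=shot("wrist")
for a,c,m in blobs(p,(100,120,50),(125,255,255),100): print("blue",a,c.round(1),rect(p,m,.14))
E
```

```text
turn [-0.     0.    -0.002] 1 rows -> [-0.0004  0.0003 -0.0016]  shift cm [ 0.46  0.12 13.46] 3 rows -> [0.155 0.04  4.487]
blue 10504 [319.  193.7] [591.  329.3 110.9  50.3  87.5]
blue 312 [319.6 287.5] [645.7 326.7  22.5  10.9  87.6]
```

Request:
drive_tool(
  angular=[
    [0,0,0],
    [0,0,0],
    [0,0,0],
    [0,0,0],
    [0,0,0],
    [0,0,0],
    [0,0,0],
    [0,0,0],
    [0,0,0],
  ],
  delta_pos=[
    [0.46,0.12,2.5],
    [0,0,3],
    [0,0,3],
    [0,0,2],
    [0,0,1.5],
    [0,0,0.8],
    [0,0,0.5],
    [0,0,0],
    [0,0,0],
  ],
  gripper=[0.5,0.5,0.5,0.5,0.5,0.5,0.5,0.5,0.5],
)

```text
time_s: 55.4
tool_pos: [0.6042, 0.3315, -0.0015]
tool_rot: [179.9, 0.1, 177.8]
force: [0.6, -0.4, -1.1]
grip_width: 0.0156
grasp_force: 44.9
```

Request:
drive_tool(
  angular=[
    [0,0,0],
    [0,0,0],
    [0,0,0],
  ],
  delta_pos=[
    [0,0,0.15],
    [0,0,0],
    [0,0,0],
  ],
  gripper=[0.5,0.5,0.5],
)

```text
time_s: 55.7
tool_pos: [0.6036, 0.3314, -0.0037]
tool_rot: [180.0, 0.0, 177.8]
force: [0.5, -0.7, -2.3]
grip_width: 0.0156
grasp_force: 44.9
```

Request:
drive_tool(
  angular=[
    [0,0,0],
    [0,0,0],
    [0,0,0],
  ],
  delta_pos=[
    [0,0,0.1],
    [0,0,0.1],
    [0,0,0],
  ],
  gripper=[0.5,0.5,0.5],
)

```text
time_s: 56.0
tool_pos: [0.6034, 0.3312, -0.0061]
tool_rot: [180.0, 0.0, 177.8]
force: [-0.4, 0.1, -1.2]
grip_width: 0.0152
grasp_force: 44.9
```

One more mm, then release and retreat.

Request:
drive_tool(
  angular=[
    [0,0,0],
    [0,0,0],
    [0,0,0],
    [0,0,0],
    [0,0,0],
    [0,0,0],
    [0,0,0],
    [0,0,0],
    [0,0,0],
    [0,0,0],
    [0,0,0],
    [0,0,0],
  ],
  delta_pos=[
    [0,0,0.08],
    [0,0,0],
    [0,0,0],
    [0,0,0],
    [0,0,0],
    [0,0,0],
    [0,0,-2],
    [0,0,-4],
    [0,0,-5],
    [0,0,-5],
    [0,0,0],
    [0,0,0],
  ],
  gripper=[0.5,0.5,1.6,2.5,4,4,4,4,4,4,4,4],
)

```text
time_s: 57.2
tool_pos: [0.6043, 0.3315, 0.1547]
tool_rot: [179.9, 0.1, 177.8]
force: [-0.3, 0.7, -0.4]
grip_width: 0.0399
grasp_force: 0.0
```

Request:
drive_tool(
  angular=[
    [0,0,0],
    [0,0,0],
    [0,0,0],
    [0,0,0],
    [0,0,0],
    [0,0,0],
    [0,0,0],
    [0,0,0],
  ],
  delta_pos=[
    [0,3,-2],
    [0,3,-2],
    [0,3,0],
    [0,3,0],
    [0,3,0],
    [0,0,0],
    [0,0,0],
    [0,0,0],
  ],
  gripper=[4,4,4,4,4,4,4,4],
)

```text
time_s: 58.0
tool_pos: [0.6094, 0.4791, 0.1917]
tool_rot: [-179.9, -0.1, 177.7]
force: [0.7, 0.1, -0.3]
grip_width: 0.0404
grasp_force: 0.0
```

```bash
python3 - <<'E'
from h import *
q=shot("scene"); t=shot("top"); w=shot("wrist")
for n,p in (("top",t),("wrist",w)):
  for a,c,m in blobs(p,(100,120,50),(125,255,255),100)[:3]: print(n,"blue",a,c.round(1),rect(p,m,.007))
for n,z in (("spool",.03),("flux",.05),("tape",.019),("pry_grip",.015),("box",.074),("board",.003)):
    for r in models.cut_out(t,n)[:1]: print(n,r["p"],rect(t,r["pixels"],z))
a=t["pixels"][90:330,120:490,::-1]; b=q["pixels"][80:340,120:520,::-1]
cv2.imwrite("pics/end.png",np.vstack([cv2.resize(a,(460,298)),cv2.resize(b,(460,299))]))
E
```

```text
top blue 721 [188.4 203.9] [601.  330.2 103.2  78.4  89.1]
top blue 672 [581.7 202.7] [ 603.9 -736.5   86.7   56.8   17.3]
top blue 234 [495.   81.1] [ 952.2 -531.2   87.    24.6    8.7]
wrist blue 4109 [206.6 174.2] [602.  332.9 108.8  82.7  87.7]
spool 0.82 [ 401.6 -175.6   67.    63.8   71.6]
flux 0.68 [762.7 110.7  44.3  31.7   0.8]
tape 0.59 [792.9 -91.5  57.5  57.1  89.9]
pry_grip 0.74 [442.3 267.1  39.4 140.4   6.6]
box 0.8 [580.7 -49.8 125.9 143.   78.9]
board 0.9 [604.6 330.1 153.3 176.1  88.6]
```

View pics/end.png

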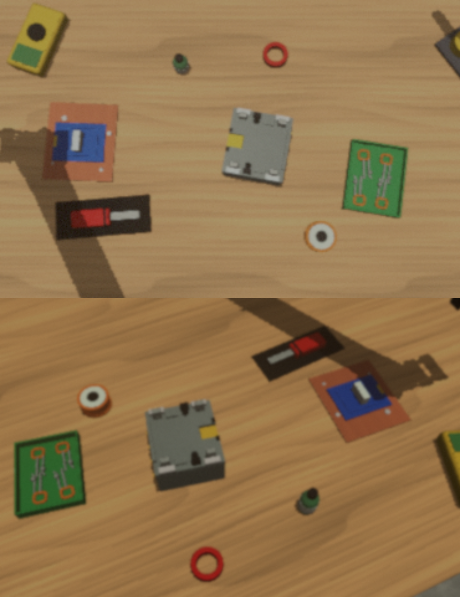

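The end picture shows four clips in the tray (top view, about (375,180)), the tool on the pad at (105,216), and the cover flat on the board with its rib up at (78,141). The spool, flux bottle and tape roll are where they started.

```bash
python3 -c "
from cell import env
print(env.sign_off())"
```

```text
the job is handed in; nothing more can be done
None
```

The job is handed in at about 58 s: all four clips are in the tray, the cover was levered up with the pry tool and set flat on the board with its rib up, the tool is back on the pad, and the spool, flux bottle and tape roll were not moved.

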